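Set up a bench analyser for its test run

ROBOT

A 6-joint arm with a two-finger parallel gripper is mounted at the origin on the work surface. World frame = base frame: x ahead of the robot, y to its left, z up, the work surface at z = 0. Lengths are in m, angles in rad, forces in N, time in s.
With the tool pointing down it reaches from about 0.375 to 0.75 m from the base axis. Payload 9 kg.
Tool frame: the origin (TCP) lies midway between the tips of the shut fingers; the grasp point (between the pads) lies 19 mm behind it; x points along the fingers, y is the direction in which the jaws open and shut, and the axes are right-handed (so a half turn about x gives the same grasp; the last joint's range is limited). The gripper opens to 85 mm and grips with 20 to 120 N. Pads are 22 mm wide; open, the fingers measure 114 mm over their backs; the gripper's body (76 mm by 85 mm) begins 54 mm behind the grasp point. The pads swing forward as they close: fully open they stand 13 mm farther back than shut.
Start: joints at [-1.392, 0.104, 0.097, 1.564, 0, 1.353], TCP at [0.232, -0.553, 0.231] pointing down, gripper open.
Joint ranges: [-2.99, 2.99], [-0.84, 1.86], [-1.1, 1.16], [-1.84, 2.11], [-1.51, 1.56], [-3.14, 3.14]. Speed limits (rad/s): [2.22, 2.22, 2.57, 3.14, 3.14, 3.14].

INTERFACE

Orientations are given as a unit quaternion [w, x, y, z].
In Python, from workcell import robot gives the robot as it stands. The module is installed in compiled form; this text tells all that it offers.
- The arm moves only by the shell command python3 -m pendant 'ROWS' [FORCE]. ROWS is a JSON object of lists of equal length, an entry for each row: "translation": the shift along the tool's x, y, z in m, a list of three; "spin": the turn about the tool's x in degrees; "jaw": the gripper command: -1 is shut, 1 is fully open, values between are in proportion. In form: {"translation": [[dx, dy, dz], ...], "spin": [spin, ...], "jaw": [jaw, ...]}. A call has 1 to 12 rows; each row shifts and turns the commanded pose from where the row before left it, along the tool's axes as they then stand; what a row does not reach is not made up. A row lasts 1/10 s, in which the tool goes at most 50 mm and 8.59 degrees, less where a joint would pass 70% of its speed; a pose out of reach is approached as far as the arm can. A call with a gripper value outside its range is refused whole. The fingers move at their own pace and stop on an object; FORCE is the grip in N (left out, the last holds). Time passes only in rows, so rows that do not move let the fingers close. It gives the time, the measured TCP pose, the force and the opening at its end, in the units of the state.
- robot.get_obs(): the state, without advancing time (a new reading comes with each control period).
- robot.get_image(name): name is "scene" or "top" or "wrist"; returns (picture, depth): 384x512x3 uint8, red, green, blue; 384x512 float32, m along the optical axis (not along the pixel's ray), 0 where there is no reading.
- robot.get_calibration(name): a dict with "mtx" (3x3 intrinsics, pixels), "dist" ([k1, k2, p1, p2, k3] as OpenCV has them; the pictures are not rectified), "eye" and "rotation" of the camera in the world; the wrist camera has in their place "tool_from_camera" (4x4, takes a point from camera to tool coordinates, whose origin is the TCP and whose axes are the tool frame's). Camera axes: x right, y up, looking along -z (the intrinsics and any distortion apply to the point x, -y, -z); pixel columns grow to the right and rows downward; lengths in m; the calibration is good to about 2 mm. A picture is of the moment at which its call begins: read the wrist's pose just before it. get_calibration takes no time and is no camera call.
- robot.close_job(): hands the job in, once; it reports no verdict.
Trained networks look in the newest picture that a camera, given by its name, has taken for a name from the list of things; names that differ only in an ending like _2 or _b are one class to them, and where a whole thing is asked for, a point or a joint stands for the part that bears it (a point fixed in the world has none). Each returns a list of dicts, best first, with "confidence" (0 to 1); they miss things now and then, are a little off and sometimes report something else, mostly with a low value. They report only what shows in the picture. A call takes as long as a camera call. They do not tell look-alikes from the thing itself.
- robot.search_frame(camera, name): "rect" ([left, top, right, bottom] in pixels, round what is visible of it).
- robot.regions_of(camera, name): "pixels" (384x512 bool, what is visible of it) and "rect" ([left, top, right, bottom] in pixels, round what is visible of it).
- robot.place_of(camera, name): "xy" ([column, row] in pixels: a listed point, or the origin of a listed thing).
The state is a dict: "time": time; "qpos": joint angles; "qvel": joint speeds; "effort": joint torques, N m; "tcp_pos": TCP position; "tcp_rot": TCP orientation; "ft_force": force on the tool from outside, world axes, zero at the start; "torque": the same for the moment, N m; "opening": opening from 0.0 (shut) to 1.0 (fully open).
Only numpy, scipy, OpenCV 4.12 (cv2) and the standard library are available. Lean on these libraries where they do the work, as an engineer would, in place of code of your own. Each camera call takes 0.05 s, during which the arm holds its last target. There are 200 camera calls.

TASK

Make the open analyser ready for its test run: take the yellow transit plug off the hub and put it in the small blue bin beside the feed lane, then seat the rotor fully home on the hub's three studs. Slide every calibration cartridge upright along the bench (never lift or tip one) into the feed lane in single file, closed up against the blue stop without gaps. When all that is done, press the green start button fully down and let go, and leave the other things on the bench where they are.

Things in the scene. Friction and masses are not known exactly. Their poses are not given: they have to be found in the camera images.
- analyser: Analyser base with its housing off: a fixed light-grey box with a blue band, 240 (x) x 220 (y) x 60 mm high. Origin: centre of its underside, on the bench. The hub stands on its deck (60 mm up) near x = +30 mm; the start button is at x = -85, y = +60 mm; a black display lies flat at x = -85, y = -45 mm.
- hub: Fixed dark steel hub on the analyser's deck: round flange 124 mm across, 12 mm thick, with three upright brass studs, 10 mm thick, 24 mm tall above the flange (top 5 mm tapered), 42 mm from the centre, at 0, 120 and 240 degrees from the hub's x axis (towards y). Origin: centre of the flange's underside, 60 mm above the bench. It does not turn; its yaw varies.
- plug: Loose yellow transit plug that stands on the hub flange between the studs: a disc 60 mm across, 22 mm thick, with a round knob 28 mm across and 30 mm tall on top (52 mm in all), 90 g. Origin: centre of its underside, z up along the knob.
- bin: Small fixed open blue bin for the plug, 110 (x) x 150 (y) x 50 mm high, 4 mm walls and floor. Origin: centre of its underside.
- rotor: Loose rotor, flat on the bench: wheel 144 mm across, 12 mm thick, orange rim, aluminium plate with three 12.5 mm through holes 42 mm from the centre, at 0, 120, 240 degrees from its x axis (towards y); any of three yaws fits. Black grip bar on top: 44 mm along x, 16 mm wide, 12 to 47 mm above the underside. 280 g. Origin: centre of underside, z up. Home, it is 12 mm above the hub's origin.
- hole0 (a point): Centre of the rotor's hole at 0 degrees (x = +42 mm), at the underside.
- stud0 (a point): Foot of the hub stud at 0 degrees, on the flange's upper face.
- stud1 (a point): Foot of the hub stud at 120 degrees, on the flange's upper face.
- stud2 (a point): Foot of the hub stud at 240 degrees, on the flange's upper face.
- lane: Fixed feed lane: two aluminium rails 25 mm high, 8 mm thick, 55 mm apart inside, 225 mm long, one end closed by a blue stop 40 mm high. Origin: on the bench, middle of the stop's inner face; x runs along the lane out through the stop: inside is x = 0 (stop) to -225 mm (open mouth; flared lead-ins to x = -252 mm widen it to 90 mm, 100 mm outside); y across. The bench is its floor.
- cart0: Calibration cartridge: upright white cylinder with a red band and red top spot, 50 mm across, 75 mm high, about 220 g. Black slick nylon foot, 8 mm high: friction on the bench about 0.25, so it slides without tipping when pushed in its lower half. Origin: centre of its underside. Two to four of the four (alike) are there; the others are absent (None).
- cart1: Calibration cartridge: upright white cylinder with a red band and red top spot, 50 mm across, 75 mm high, about 220 g. Black slick nylon foot, 8 mm high: friction on the bench about 0.25, so it slides without tipping when pushed in its lower half. Origin: centre of its underside. Two to four of the four (alike) are there; the others are absent (None).
- cart2: Calibration cartridge: upright white cylinder with a red band and red top spot, 50 mm across, 75 mm high, about 220 g. Black slick nylon foot, 8 mm high: friction on the bench about 0.25, so it slides without tipping when pushed in its lower half. Origin: centre of its underside. Two to four of the four (alike) are there; the others are absent (None).
- cart3: Calibration cartridge: upright white cylinder with a red band and red top spot, 50 mm across, 75 mm high, about 220 g. Black slick nylon foot, 8 mm high: friction on the bench about 0.25, so it slides without tipping when pushed in its lower half. Origin: centre of its underside. Two to four of the four (alike) are there; the others are absent (None).
- start (a joint): Travel of the green start button, 0 (up) to 0.006 m (fully down), sprung back, about 5 N; down means more than 0.0045.
- start_top (a point): Centre of the top of the green start button (28 mm across, on a black ring base of 44 mm), 78 mm above the bench at rest; it is pressed straight down.
- driver: Bystander, loose: screwdriver. 180 mm long, lying. Leave it where it is.
- tape: Bystander, loose: tape roll. 90 mm across, 24 mm high. Leave it where it is.
- board: Bystander, loose: circuit board. 100 x 70 x 15 mm, lying. Leave it where it is.
- carton: Bystander, loose: carton. 100 x 75 x 60 mm. Leave it where it is.
- spanner: Bystander, loose: spanner. 160 mm long, lying. Leave it where it is.
- motor: Bystander, loose: small motor. 56 mm across, 70 mm high. Leave it where it is.
Mind the look-alikes: they are no part of the job. Leave any turquoise look-alike of the cart2 alone.

How it is judged:
By the outcome, as a careful person would: the job done as asked, in the order asked, and still so for the second after the job is handed in, with the robot touching nothing.
Of cart0, cart1, cart2, cart3 only 2 to 4 are there at a start; the rules pass over those that are not, and their reading is None.
At some moment in a run one of rotor, cart0, cart1, cart2, cart3 may be knocked a few centimetres aside while the robot is not near it.
Once in a run the grip may slacken for a moment while it holds something.
It also fails if it takes over 210 s, if anything falls off the work surface, if the arm or the gripper's body presses on something with over 40 N, if the wrist force passes 120 N, or if a joint passes its speed limit or range.

## Working session

There is one attempt and no reset: what is moved stays moved. The work goes in short steps, Python scripts to look and compute and a shell command to move; the robot and the scene stay as the last step left them, time stands still between calls to the robot, and variables do not carry over. Pictures are saved under pics/ and viewed, about 12 in all and at most 16, crops included, and the job is handed in when it is done.

```bash
mkdir -p pics
cat > h.py <<'E'
import numpy as np, cv2
from workcell import robot
from scipy.spatial.transform import Rotation as R
def snap(cam,fn=None):
    o=robot.get_obs(); im,d=robot.get_image(cam); c=robot.get_calibration(cam)
    if cam=='wrist':
        q=o['tcp_rot']; T=np.eye(4); T[:3,:3]=R.from_quat([q[1],q[2],q[3],q[0]]).as_matrix(); T[:3,3]=o['tcp_pos']
        M=T@np.array(c['tool_from_camera'])
    else:
        M=np.eye(4); r=np.array(c['rotation']); M[:3,:3]=r if r.shape==(3,3) else R.from_quat([r[1],r[2],r[3],r[0]]).as_matrix(); M[:3,3]=c['eye']
    if fn: cv2.imwrite('pics/'+fn,im[:,:,::-1])
    return im,d,(np.array(c['mtx']),np.array(c['dist']),M)
def rays(uv,C):
    p=cv2.undistortPoints(np.array(uv,float).reshape(-1,1,2),C[0],C[1])[:,0]
    return np.c_[p[:,0],-p[:,1],-np.ones(len(p))]
def at_z(uv,z,C):   # pixel -> world on plane z
    r=rays(uv,C)@C[2][:3,:3].T; e=C[2][:3,3]
    return e+r*((z-e[2])/r[:,2])[:,None]
def cloud(mask,d,C):
    v,u=np.nonzero(mask&(d>0)); r=rays(np.c_[u,v],C)*d[v,u][:,None]
    return r@C[2][:3,:3].T+C[2][:3,3],(u,v)
def proj(P,C):
    p=(np.atleast_2d(P)-C[2][:3,3])@C[2][:3,:3]; p=p*[1,-1,-1]
    return cv2.projectPoints(p,np.zeros(3),np.zeros(3),C[0],C[1])[0][:,0]
E
python3 - <<'E'
from h import *
o=robot.get_obs();print(o['tcp_rot'],o['time'],o['ft_force'])
im,d,C=snap('top','top0.png'); print(C[2])
for n in ['hub','plug','bin','rotor','lane','cart0','hole0','stud0','start_top','analyser']:
    for r in robot.place_of('top',n)[:5]: print(n,np.round(r['xy'],1),round(r['confidence'],2))
im,d,C=snap('scene','scene0.png');print(C[2])
E
```

```text
[ 0.13891479  0.69324559  0.13984528 -0.69322185] 0.0 [0.06157296 0.92241744 0.18649105]
[[-8.30340558e-03  9.87787367e-01 -1.55586538e-01  2.83497091e-01]
 [-9.99764217e-01 -1.13225344e-02 -1.85286511e-02 -1.54240664e-03]
 [-2.00640014e-02  1.55396002e-01  9.87648479e-01  1.61266209e+00]
 [ 0.00000000e+00  0.00000000e+00  0.00000000e+00  1.00000000e+00]]
hub [356.2 157.9] 0.74
plug [360.9 155.4] 0.74
bin [243.2 146.8] 0.69
bin [354.7 144.5] 0.21
rotor [258.4 219.4] 0.67
rotor [351.1 163.4] 0.27
rotor [253.4 173.1] 0.27
lane [252.8 175.5] 0.77
lane [356.7 155.4] 0.58
lane [153.7 223.8] 0.41
cart0 [152.6 224. ] 0.82
cart0 [174.7 219.2] 0.75
cart0 [210.2 237.7] 0.7
cart0 [127.1 201. ] 0.63
cart0 [222.6 212.1] 0.62
hole0 [257.1 231.9] 0.7
stud0 [347.3 165.2] 0.92
stud0 [356.1 142.5] 0.84
stud0 [370.2 156.3] 0.79
start_top [337.4 184.5] 0.61
analyser [355.9 166.7] 0.66
[[ 0.47017792 -0.61755495  0.63052249  1.24875912]
 [ 0.88249745  0.31970259 -0.3449471  -0.39916677]
 [ 0.01144411  0.718621    0.69530777  0.86316912]
 [ 0.          0.          0.          1.        ]]
```

View pics/top0.png

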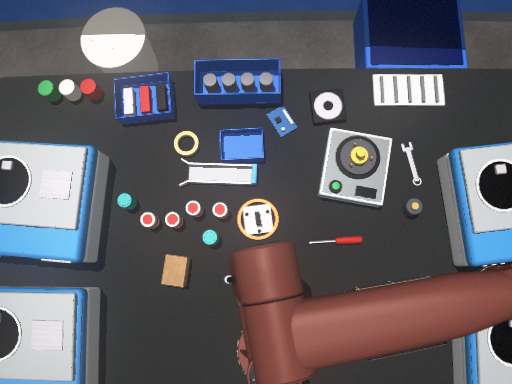

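View pics/scene0.png

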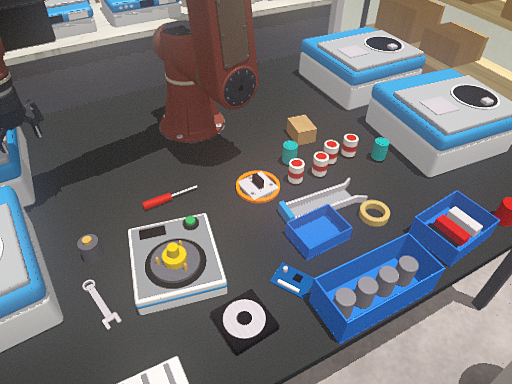

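The top view shows four red-topped cartridges at (148,219), (173,219), (193,208) and (220,210), with turquoise decoys at (127,201) and (210,238). The rotor is at (258,219), the lane runs from its mouth at (183,173) to the stop at (257,174), the bin is at (243,145), and the hub with the plug is at (360,156). The scene view agrees.

Run:
```python
from h import *
o=robot.get_obs();q=o['tcp_rot'];print(np.round(R.from_quat([q[1],q[2],q[3],q[0]]).as_matrix(),3))
im,d,C=snap('top'); S=snap('scene')
z={'hub':.06,'plug':.072,'bin':0,'rotor':0,'lane':0,'cart0':0,'hole0':0,'stud0':.072,'start_top':.078,'analyser':0,'tape':0.012,'motor':0,'carton':0}
for n in z:
  for cam,CC in (('top',C),('scene',S[2])):
    for r in robot.place_of(cam,n)[:7]:
      if r['confidence']>.45: print(n,cam,np.round(at_z(r['xy'],z[n],CC)[0,:2],3),np.round(r['xy']),round(r['confidence'],2))
# colour: red/teal tops
P,(u,v)=cloud(np.ones(d.shape,bool),d,C)
c=im[v,u].astype(int)
for nm,m in (('red',(c[:,0]>150)&(c[:,1]<70)&(c[:,2]<80)),('stop/blue',(c[:,2]>150)&(c[:,0]<90)&(P[:,2]<.06))):
  m&=(P[:,2]>.015)&(P[:,0]<.75)&(abs(P[:,1])<.5)
  M=np.zeros(d.shape,np.uint8);M[v[m],u[m]]=1
  n,l,s,ct=cv2.connectedComponentsWithStats(M)
  for i in range(1,n):
    if s[i,4]>8: k=l[v,u]==i; k&=m; print(nm,s[i],np.round(np.median(P[k],0),3))
```

```text
[[ 0.     0.387 -0.922]
 [-0.    -0.922 -0.387]
 [-1.     0.     0.   ]]
hub top [ 0.642 -0.292] [358. 159.] 0.94
hub top [0.583 0.069] [253. 177.] 0.54
hub scene [ 0.652 -0.299] [174. 264.] 0.93
plug top [ 0.654 -0.289] [358. 154.] 0.78
plug scene [ 0.64 -0.3 ] [171. 257.] 0.73
plug scene [ 0.686 -0.283] [184. 268.] 0.73
bin top [0.724 0.112] [241. 141.] 0.69
bin top [ 0.564 -0.221] [336. 184.] 0.62
bin scene [0.595 0.077] [289. 214.] 0.71
bin scene [0.704 0.096] [314. 237.] 0.66
rotor top [0.436 0.058] [257. 221.] 0.78
rotor scene [0.439 0.042] [254. 187.] 0.65
lane top [0.596 0.07 ] [253. 176.] 0.62
lane scene [0.61  0.074] [290. 218.] 0.88
cart0 top [0.439 0.351] [174. 221.] 0.76
cart0 top [0.47  0.286] [192. 212.] 0.73
cart0 top [0.504 0.519] [127. 203.] 0.65
cart0 top [0.432 0.414] [156. 223.] 0.56
cart0 top [0.474 0.186] [220. 211.] 0.53
cart0 scene [0.439 0.344] [330. 160.] 0.8
cart0 scene [0.494 0.166] [296. 185.] 0.71
cart0 scene [0.448 0.416] [348. 155.] 0.59
cart0 scene [0.39  0.199] [288. 164.] 0.56
cart0 scene [0.497 0.262] [320. 177.] 0.55
cart0 scene [0.51  0.499] [37
[... 295 characters left out ...]
0.241] [372. 216.] 0.65
stud0 scene [ 0.638 -0.334] [158. 262.] 0.63
analyser top [ 0.623 -0.287] [354. 168.] 0.8
analyser scene [ 0.625 -0.287] [178. 268.] 0.97
tape top [0.714 0.31 ] [186. 144.] 0.52
tape top [0.443 0.351] [173. 220.] 0.5
tape scene [0.706 0.299] [370. 211.] 0.77
motor top [ 0.654 -0.342] [369. 159.] 0.65
motor top [ 0.461 -0.469] [408. 212.] 0.56
motor scene [ 0.48  -0.489] [ 90. 257.] 0.79
carton top [0.276 0.336] [177. 268.] 0.7
carton scene [0.272 0.321] [299. 136.] 0.77
red [341 237  11   2  18] [ 0.374 -0.248  0.021]
red [336 236  26   8  78] [ 0.363 -0.269  0.024]
stop/blue [262 140   2  13  14] [0.692 0.037 0.047]
stop/blue [220 149   4  11  14] [0.666 0.18  0.051]
```

```bash
python3 -m pendant '{"translation":[[-0.012,0,0],[-0.012,0,0],[-0.012,0,0],[-0.012,0,0],[-0.012,0,0],[-0.012,0,0],[-0.012,0,0],[-0.012,0,0],[0,0,0],[0,0,0],[0,0,0],[0,0,0]],"spin":[-8.5,-8.5,-8.5,-8.5,-8.5,-8.5,-8.5,-8.5,-8.5,-8.5,-8.5,-8.5],"jaw":[1,1,1,1,1,1,1,1,1,1,1,1]}'
python3 -m pendant '{"translation":[[0,0,0],[0,0,0],[0,0,0],[0,0,0],[0,0,0],[0,0,0],[0,0,0]],"spin":[-8.5,-8.5,-8.5,-8.5,-8.5,-8.5,-4.2],"jaw":[1,1,1,1,1,1,1]}'
python3 -m pendant '{"translation":[[0,0.03,0.03],[0,0.03,0.03],[0,0.03,0.03],[0,0.03,0.03],[0,0.03,0.03],[0,0.03,0.03],[0,0.03,0.03],[0,0.02,0.03],[0,0.02,0.02],[0,0,0.01],[0,0,0],[0,0,0]],"spin":[0,0,0,0,0,0,0,0,0,0,0,0],"jaw":[1,1,1,1,1,1,1,1,1,1,1,1]}'
python3 - <<'E'
from h import *
o=robot.get_obs();q=o['tcp_rot'];print(o['tcp_pos'],np.round(R.from_quat([q[1],q[2],q[3],q[0]]).as_matrix(),3))
im,d,C=snap('wrist','w1.png');print(np.round(C[2],3))
E
```

```text
time: 3.2
tcp_pos: [0.2319, -0.5534, 0.3274]
tcp_rot: [0.627, 0.326, 0.627, -0.326]
ft_force: [-0.5, -0.3, -0.4]
opening: 0.997
time: 3.9
tcp_pos: [0.2319, -0.5534, 0.3273]
tcp_rot: [0.707, -0.002, 0.707, 0.002]
ft_force: [-0.3, 0.6, 0.0]
opening: 0.996
time: 5.1
tcp_pos: [0.5017, -0.3044, 0.3271]
tcp_rot: [0.707, 0.001, 0.707, -0.001]
ft_force: [0.3, 0.9, 0.3]
opening: 1.0
[ 0.50171147 -0.30439448  0.32711886] [[-0.001  0.002  1.   ]
 [-0.     1.    -0.002]
 [-1.    -0.    -0.   ]]
[[ 0.002 -0.961 -0.277  0.429]
 [ 1.     0.001  0.002 -0.304]
 [-0.001 -0.277  0.961  0.472]
 [ 0.     0.     0.     1.   ]]
```

View pics/w1.png

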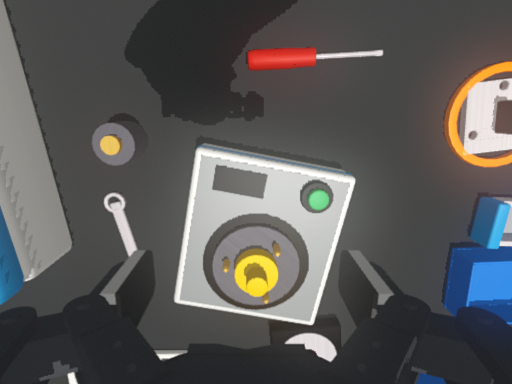

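The wrist view shows the plug knob at (256,283), studs at (226,266), (276,250) and (266,297), and the green button at (318,200). The rotor is at the right edge.

```bash
cat > hub.py <<'E'
from h import *
def hub(C,im,d,pr=True):
    st=[at_z(r['xy'],.072,C)[0,:2] for r in robot.place_of('wrist','stud0') if r['confidence']>.3]
    return st
E
python3 - <<'E'
from h import *
im,d,C=snap('wrist')
for n,z in (('hub',.06),('plug',.072),('stud0',.072),('stud1',.072),('stud2',.072),('start_top',.078),('hole0',0),('rotor',0),('analyser',0)):
  for r in robot.place_of('wrist',n)[:4]:
    if r['confidence']>.3: print(n,np.round(at_z(r['xy'],z,C)[0,:2],4),np.round(r['xy']),round(r['confidence'],2))
P,(u,v)=cloud(np.ones(d.shape,bool),d,C);c=im[v,u].astype(int)
hsv=cv2.cvtColor(im,cv2.COLOR_RGB2HSV)[v,u].astype(int)
y=(hsv[:,0]>20)&(hsv[:,0]<34)&(hsv[:,1]>150)&(hsv[:,2]>70)
k=y&(P[:,2]>.118); print('knob',k.sum(),P[k].mean(0),np.ptp(P[k],0))
def circ(Q):
    (x,yy),r=cv2.minEnclosingCircle(Q[:,:2].astype(np.float32));return round(x,4),round(yy,4),round(r,4)
print(circ(P[k])); k=y&(abs(P[:,2]-.094)<.006);print('disc',k.sum(),circ(P[k]) if k.sum() else'')
# top-of-stud points
s=(P[:,2]>.088)&(P[:,2]<.1)&~y&(np.hypot(P[:,0]-.65,P[:,1]+.295)<.06)
M=np.zeros(d.shape,np.uint8);M[v[s],u[s]]=1
n,l,S,ct=cv2.connectedComponentsWithStats(M)
for i in range(1,n):
  if S[i,4]>10:
    q=(l[v,u]==i)&s; print('stud',S[i,4],np.round(P[q].mean(0),4))
f=(abs(P[:,2]-.072)<.004)&(c.max(1)<110)&(np.hypot(P[:,0]-.65,P[:,1]+.295)<.08);print('flange',f.sum(),circ(P[f]),np.median(P[f],0))
dk=(abs(P[:,2]-.06)<.005)&(P[:,0]<.9);print('deck',cv2.minAreaRect(P[dk][:,:2].astype(np.float32)*1000))
g=(hsv[:,0]>50)&(hsv[:,0]<75)&(hsv[:,1]>120)&(hsv[:,2]>60)&(P[:,2]>.072);print('btn',circ(P[g]),np.median(P[g],0))
o=(hsv[:,0]>8)&(hsv[:,0]<20)&(hsv[:,1]>180)&(P[:,2]<.02)&(P[:,1]>-.1);print('rim',P[o].min(0),P[o].max(0))
E
```

```text
hub [ 0.6518 -0.2938] [254. 267.] 0.89
plug [ 0.6491 -0.2929] [255. 269.] 0.66
stud0 [ 0.6155 -0.2641] [276. 248.] 0.77
stud0 [ 0.6858 -0.2807] [263. 292.] 0.6
stud0 [ 0.638  -0.3313] [228. 262.] 0.58
stud0 [ 0.3731 -0.2269] [312.  59.] 0.53
stud1 [ 0.6155 -0.2641] [276. 248.] 0.77
stud1 [ 0.6858 -0.2807] [263. 292.] 0.6
stud1 [ 0.638  -0.3313] [228. 262.] 0.58
stud1 [ 0.3731 -0.2269] [312.  59.] 0.53
stud2 [ 0.6155 -0.2641] [276. 248.] 0.77
stud2 [ 0.6858 -0.2807] [263. 292.] 0.6
stud2 [ 0.638  -0.3313] [228. 262.] 0.58
stud2 [ 0.3731 -0.2269] [312.  59.] 0.53
start_top [ 0.6834 -0.2795] [264. 293.] 0.68
start_top [ 0.5465 -0.2074] [320. 202.] 0.61
start_top [ 0.4377 -0.007 ] [492. 115.] 0.51
hole0 [0.4016 0.0522] [499.  87.] 0.94
rotor [0.4387 0.0492] [491. 114.] 0.87
rotor [ 0.6865 -0.2889] [256. 268.] 0.69
rotor [ 0.6845 -0.2899] [256. 267.] 0.65
analyser [ 0.6129 -0.2868] [258. 227.] 0.62
analyser [ 0.6811 -0.2931] [254. 265.] 0.54
knob 378 [ 0.64163747 -0.29178884  0.12498031] [0.02717237 0.0278729  0.00929711]
(0.643, -0.2916, 0.0141)
disc 939 (0.647, -0.2911, 0.0337)
stud 49 [ 0.6103 -0.2643  0.0941]
stud 48 [ 0.6336 -0.3324  0.0943]
stud 50 [ 0.6819 -0.2783  0.0943]
flange 256 (0.6445, -0.2919, 0.0631) [ 0.60996279 -0.29996172  0.07290506]
deck ((613.783447265625, -289.5948791503906), (761.0174560546875, 273.6959533691406), 68.65635681152344)
btn (0.5427, -0.2109, 0.0128) [ 0.54610471 -0.2029888   0.08336375]
rim [ 0.36783413 -0.01857706  0.00071082] [0.51208996 0.08314042 0.01631767]
```

```bash
python3 -m pendant '{"translation":[[0,0.0125,0.035],[0,0,0.035],[0,0,0.035],[0.02,0,0.036],[0.04,0,0],[0.04,0,0],[0.04,0,0],[0.04,0,0],[0.03,0,0],[0.02,0,0],[0.007,0,0],[0,0,0]],"spin":[0,0,0,0,0,0,0,0,0,0,0,0],"jaw":[1,1,1,1,1,1,1,1,1,1,1,1]}'
python3 -m pendant '{"translation":[[0,0,0],[0,0,0],[0,0,0],[0,0,0],[0,0,0],[0,0,0],[0,0,0],[0,0,0]],"spin":[0,0,0,0,0,0,0,0],"jaw":[-1,-1,-1,-1,-1,-1,-1,-1]}' 50
```

```text
time: 6.85
tcp_pos: [0.6427, -0.291, 0.0894]
tcp_rot: [0.707, 0.001, 0.708, -0.0]
ft_force: [-0.2, 1.1, 0.7]
opening: 1.003
time: 7.65
tcp_pos: [0.6449, -0.2919, 0.0939]
tcp_rot: [0.709, -0.0, 0.705, -0.001]
ft_force: [-0.5, 3.0, 13.6]
opening: 0.313
```

```bash
python3 -m pendant '{"translation":[[-0.01,0,0],[-0.02,0,0],[-0.03,0,0],[-0.03,0,0],[-0.01,0.02,0],[0,0.04,0],[0,0.04,0],[0,0.05,0],[0,0.05,0],[0,0.05,0],[0,0.04,0],[0,0,0]],"spin":[0,0,0,0,0,0,0,0,0,0,0,0],"jaw":[-1,-1,-1,-1,-1,-1,-1,-1,-1,-1,-1,-1]}'
python3 - <<'E'
from h import *
im,d,C=snap('wrist','w2.png')
im2,d2,C2=snap('top')
for cam,I,D,CC in (('wrist',im,d,C),('top',im2,d2,C2)):
  for n in ('bin','lane'):
    for r in robot.regions_of(cam,n)[:2]:
      P,_=cloud(r['pixels'],D,CC); k=(P[:,2]>.035)&(P[:,2]<.06) if n=='bin' else (P[:,2]>.015)&(P[:,2]<.05)
      print(cam,n,r['rect'],round(r['confidence'],2),k.sum(), cv2.minAreaRect(P[k][:,:2].astype(np.float32)*1000) if k.sum()>5 else '')
E
```

```text
time: 8.85
tcp_pos: [0.6426, 0.0046, 0.1903]
tcp_rot: [0.707, -0.001, 0.707, 0.002]
ft_force: [-0.4, -0.4, -1.5]
opening: 0.314
wrist bin [267.7, 180.0, 433.1, 293.5] 0.97 3171 ((699.5347290039062, 107.9967041015625), (111.3885498046875, 150.24185180664062), 2.499908208847046)
wrist lane [293.8, 99.8, 512.0, 185.5] 0.95 5280 ((600.9733276367188, 166.45655822753906), (222.46902465820312, 70.85724639892578), 87.30677032470703)
top bin [216.8, 127.7, 239.2, 165.0] 0.78 99 ((704.2015380859375, 164.24102783203125), (60.52706527709961, 122.57481384277344), 73.99296569824219)
top lane [185.4, 161.3, 229.9, 184.5] 0.95 222 ((601.6800537109375, 240.95321655273438), (159.24119567871094, 90.87153625488281), 85.03380584716797)
```

View pics/w2.png

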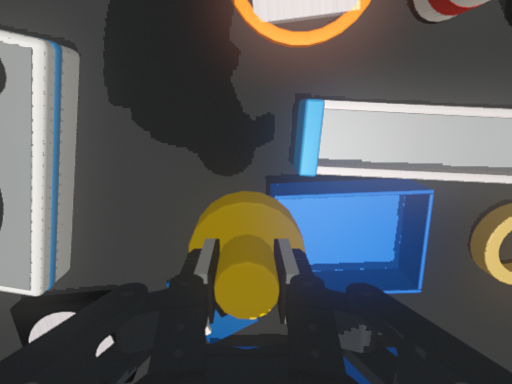

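```bash
python3 -m pendant '{"translation":[[0,0.03,0.02],[0,0.03,0.02],[0,0.03,0.017],[0,0.0135,0],[0.03,0,0],[0.03,0,0],[0.03,0,0],[0.03,0,0],[0.025,0,0],[0.012,0,0],[0.003,0,0],[0,0,0]],"spin":[0,0,0,0,0,0,0,0,0,0,0,0],"jaw":[-1,-1,-1,-1,-1,-1,-1,-1,-1,-1,-1,-1]}'
python3 -m pendant '{"translation":[[0,0,0],[0,0,0],[0,0,0],[0,0,0],[-0.02,0,0],[-0.04,0,0],[-0.04,0,0],[-0.04,0,0],[-0.04,0,0],[-0.04,0,-0.03],[0,-0.01,-0.04],[0,0,0]],"spin":[0,0,0,0,0,0,0,0,0,0,0,0],"jaw":[0,0.1,0.1,0.1,0.1,0.1,0.1,1,1,1,1,1]}'
python3 -m pendant '{"translation":[[0,0,-0.04],[0,0,-0.04],[0,0,-0.04],[0,0,-0.04],[0,0,-0.03],[0,-0.02,0],[0,-0.02,0],[0,0,0]],"spin":[0,0,0,0,0,0,0,0],"jaw":[1,1,1,1,1,1,1,1]}'
python3 - <<'E'
from h import *
im,d,C=snap('wrist','w3.png')
E
```

```text
time: 10.35
tcp_pos: [0.7009, 0.1015, 0.031]
tcp_rot: [0.707, 0.001, 0.707, -0.001]
ft_force: [0.0, 0.4, -0.4]
opening: 0.313
time: 11.55
tcp_pos: [0.6259, 0.0922, 0.2502]
tcp_rot: [0.706, 0.0, 0.708, -0.0]
ft_force: [0.6, -0.2, 0.3]
opening: 1.003
time: 12.35
tcp_pos: [0.4409, 0.0509, 0.2506]
tcp_rot: [0.707, 0.001, 0.707, -0.001]
ft_force: [0.5, 1.3, -0.2]
opening: 1.003
```

View pics/w3.png

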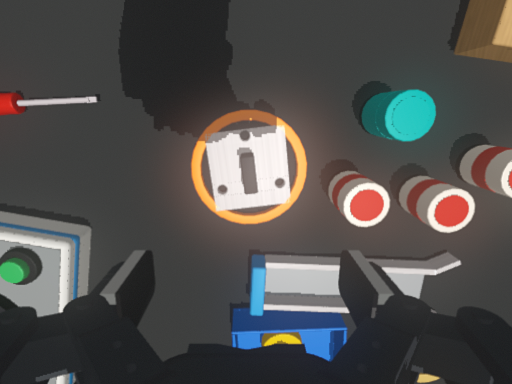

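The plug's yellow is in the bin at (282,340). The rotor holes show at (245,136), (222,189) and (280,183), with the bar centred at (248,172).

Run:
```python
from h import *
from scipy.optimize import least_squares
im,d,C=snap('wrist')
P,(u,v)=cloud(np.ones(d.shape,bool),d,C)
hsv=cv2.cvtColor(im,cv2.COLOR_RGB2HSV)
h2=hsv[v,u].astype(int)
o=(h2[:,0]>5)&(h2[:,0]<22)&(h2[:,1]>170)&(P[:,2]<.03)&(np.hypot(P[:,0]-.437,P[:,1]-.05)<.1)
W=at_z(np.c_[u[o],v[o]],.012,C)[:,:2]
c0,r=cv2.minEnclosingCircle(W.astype(np.float32));print('rim',c0,r)
g=cv2.cvtColor(im,cv2.COLOR_RGB2GRAY)
t=proj(np.array([[.437,.05,.012]]),C)[0]
M=((g<90)&(np.hypot(*(np.indices(g.shape)[::-1]-t[:,None,None]))<44)).astype(np.uint8)
n,l,S,ct=cv2.connectedComponentsWithStats(M)
H=[]
for i in range(1,n):
  if 15<S[i,4]<400: w=at_z(ct[i],.012,C)[0,:2]; print(S[i,4],ct[i],w, np.hypot(*(w-c0)),np.degrees(np.arctan2(*(w-c0)[::-1]))); 
b=(P[:,2]>.038)&(P[:,2]<.055)&(np.hypot(P[:,0]-.437,P[:,1]-.05)<.04)
print('bar',b.sum(),P[b].mean(0),cv2.minAreaRect(P[b][:,:2].astype(np.float32)*1000))
for n in('hole0','rotor'):
  for r in robot.place_of('wrist',n)[:4]: print(n,at_z(r['xy'],0,C)[0,:2],r['confidence'])
```

```text
rim (0.4407869577407837, 0.05312011018395424) 0.07155151665210724
159 [239.64150943 125.95597484] [0.38828796 0.04373198] 0.053331806131620474 -169.86125387464358
bar 542 [0.43908652 0.05346339 0.04841208] ((440.2447509765625, 53.54308319091797), (43.73046875, 15.991063117980957), 6.854091167449951)
hole0 [0.39915045 0.04643135] 0.78
rotor [0.4404077  0.05126999] 0.7
```

```bash
python3 -m pendant '{"translation":[[-0.01,-0.03,0.015],[0,-0.04,0.02],[0,-0.04,0.02],[0,-0.04,0.02],[0,-0.04,0.02],[0,-0.04,0.02],[0,-0.04,0.02],[0,-0.04,0.02],[0,-0.033,0.02],[0,0,0],[0,0,0],[0,0,0]],"spin":[0,0,0,0,0,0,0,0,0,0,0,0],"jaw":[1,1,1,1,1,1,1,1,1,1,1,1]}'
cat > hubfit.py <<'E'
from h import *
from scipy.optimize import least_squares
im,d,C=snap('wrist','w4.png')
P,(u,v)=cloud(np.ones(d.shape,bool),d,C); N=np.hypot(P[:,0]-.643,P[:,1]+.292)
hsv=cv2.cvtColor(im,cv2.COLOR_RGB2HSV)[v,u].astype(int)
s=(P[:,2]>.0895)&(P[:,2]<.105)&(N<.06)
M=np.zeros(d.shape,np.uint8);M[v[s],u[s]]=1
n,l,S,ct=cv2.connectedComponentsWithStats(M); T=[]
for i in range(1,n):
  if S[i,4]>8: q=(l[v,u]==i)&s; T.append(P[q][:,:2].mean(0)); print(S[i,4],ct[i],P[q].mean(0),P[q][:,2].max())
T=np.array(T)
if len(T)==3:
  c=T.mean(0); a=np.degrees(np.arctan2(*(T-c).T[::-1]))%120; print('tops c',c,np.hypot(*(T-c).T),a)
f=(abs(P[:,2]-.072)<.005)&(hsv[:,2]<120)&(N<.075); (c,r)=cv2.minEnclosingCircle(P[f][:,:2].astype(np.float32)); print('flange',c,r,np.median(P[f][:,2]))
st=[(r['confidence'],at_z(r['xy'],.072,C)[0,:2]) for r in robot.place_of('wrist','stud0')[:5]]; print(st)
T=np.array([x for k,x in st if np.hypot(*(x-[.643,-.292]))<.06][:3]); c=T.mean(0); print('net c',c,np.hypot(*(T-c).T),np.degrees(np.arctan2(*(T-c).T[::-1]))%120)
g=(hsv[:,0]>50)&(hsv[:,0]<75)&(hsv[:,1]>120)&(hsv[:,2]>60)&(P[:,2]>.074)
if g.sum()>5:print('btn',cv2.minEnclosingCircle(P[g][:,:2].astype(np.float32)),np.median(P[g],0))
E
python3 hubfit.py
```

```text
time: 13.75
tcp_pos: [0.6154, -0.2896, 0.2607]
tcp_rot: [0.707, -0.0, 0.707, 0.0]
ft_force: [0.7, 1.0, -0.6]
opening: 0.999
76 [271.39473684 179.17105263] [ 0.61168178 -0.26424706  0.09510606] 0.09864333823175664
72 [205.23611111 200.86111111] [ 0.63463302 -0.33233061  0.09527744] 0.09901776005143192
71 [257.02816901 242.84507042] [ 0.68208859 -0.27818114  0.09473069] 0.0993259367735898
tops c [ 0.64280113 -0.29158627] [0.04142278 0.04155502 0.04151147] [18.69979522 18.6640465  18.83996403]
flange (0.6438999772071838, -0.29154056310653687) 0.06208956614136696 0.07347893402775452
[(0.79, array([ 0.63659435, -0.33275103])), (0.73, array([ 0.75034597, -0.07558863])), (0.61, array([ 0.61372295, -0.26330472])), (0.59, array([ 0.68522708, -0.27561061]))]
net c [ 0.64518146 -0.29055546] [0.04306048 0.04162019 0.04274342] [18.49697163 19.09946442 20.46534536]
btn ((0.5429843664169312, -0.21126142144203186), 0.013168609701097012) [ 0.53763975 -0.20706519  0.08366725]
```

View pics/w4.png

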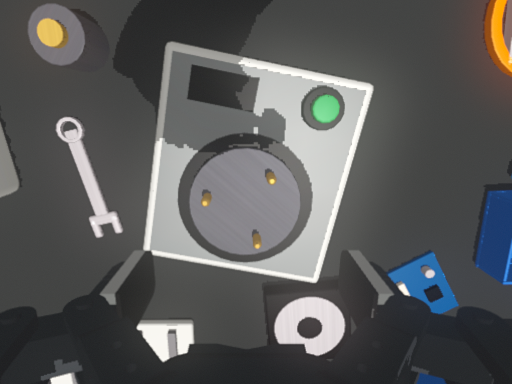

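The hub shows clearly, with studs at (271,179), (205,201) and (257,243) and the button at (325,108). The hub centre is about (0.6435, -0.2916) at yaw 18.7° (mod 120). Next I grip the rotor.

```bash
python3 -m pendant '{"translation":[[0,0.033,-0.015],[0,0.04,-0.02],[0,0.04,-0.02],[0,0.04,-0.02],[0,0.04,-0.02],[0,0.04,-0.02],[0,0.04,-0.02],[0,0.04,-0.02],[0,0.03,-0.02],[0,0,0],[0,0,0]],"spin":[0,0,0,0,0,0,0,0,0,-6.85,0],"jaw":[1,1,1,1,1,1,1,1,1,1,1]}'
python3 -m pendant '{"translation":[[0.04,0,0],[0.04,0,0],[0.04,0,0],[0.04,0,0],[0.03,0,0],[0.025,0,0],[0.015,0,0],[0.01,0,0],[0,0,0],[0,0,0]],"spin":[0,0,0,0,0,0,0,0,0,0],"jaw":[1,1,1,1,1,1,1,1,1,1]}'
```

```text
time: 14.95
tcp_pos: [0.4399, 0.0537, 0.2611]
tcp_rot: [0.707, -0.044, 0.705, 0.043]
ft_force: [-0.0, 0.0, -0.1]
opening: 0.999
time: 15.95
tcp_pos: [0.441, 0.0521, 0.021]
tcp_rot: [0.706, -0.042, 0.706, 0.041]
ft_force: [-0.3, -0.1, 0.5]
opening: 1.002
```

```bash
python3 -m pendant '{"translation":[[0.005,0,0],[0,0,0],[0,0,0],[0,0,0],[0,0,0],[0,0,0],[0,0,0],[0,0,0],[0,0,0],[0,0,0]],"spin":[0,0,0,0,0,0,0,0,0,0],"jaw":[1,-1,-1,-1,-1,-1,-1,-1,-1,-1]}' 90
python3 -m pendant '{"translation":[[-0.01,0,0],[-0.02,0,0],[-0.03,0,0],[-0.03,0,0],[-0.03,0,0],[-0.03,0,0],[-0.02,0,0],[0,0,0]],"spin":[0,0,0,0,0,0,0,6.85],"jaw":[-1,-1,-1,-1,-1,-1,-1,-1]}'
```

```text
time: 16.95
tcp_pos: [0.4408, 0.0523, 0.0156]
tcp_rot: [0.706, -0.042, 0.706, 0.042]
ft_force: [-1.0, -0.1, 5.2]
opening: 0.178
time: 17.75
tcp_pos: [0.4417, 0.0521, 0.1886]
tcp_rot: [0.708, 0.0, 0.706, -0.001]
ft_force: [0.3, 0.2, -2.5]
opening: 0.175
```

```bash
python3 -m pendant '{"translation":[[0,-0.033,0.022],[0,-0.04,0.025],[0,-0.04,0.025],[0,-0.04,0.025],[0,-0.04,0.025],[0,-0.04,0.025],[0,-0.04,0.025],[0,-0.04,0.02],[0,-0.0307,0.01],[0,0,0],[0,0,0],[0,0,0]],"spin":[0,0,0,0,0,0,0,0,0,0,0,0],"jaw":[-1,-1,-1,-1,-1,-1,-1,-1,-1,-1,-1,-1]}'
python3 -m pendant '{"translation":[[0,0,0],[0,0,0],[0,0,0],[0,0,0],[0,0,0],[0.01,0,0],[0,0,0],[0,0,0]],"spin":[8.3,8.3,8.3,8.3,8.1,0,0,0],"jaw":[-1,-1,-1,-1,-1,-1,-1,-1]}'
python3 - <<'E'
from h import *
o=robot.get_obs();q=o['tcp_rot'];m=R.from_quat([q[1],q[2],q[3],q[0]]).as_matrix();print(o['tcp_pos'],np.round(m,4),np.degrees(np.arctan2(m[1,1],m[0,1])),o['ft_force'])
im,d,C=snap('wrist','w5.png')
E
```

```text
time: 18.95
tcp_pos: [0.6419, -0.2906, 0.1853]
tcp_rot: [0.707, 0.0, 0.707, 0.0]
ft_force: [-0.4, 0.2, -2.7]
opening: 0.173
time: 19.75
tcp_pos: [0.6418, -0.2908, 0.1747]
tcp_rot: [0.662, 0.249, 0.662, -0.248]
ft_force: [-0.5, 0.2, -2.6]
opening: 0.176
[ 0.64183975 -0.29081357  0.17473482] [[-9.00e-04  6.58e-01  7.53e-01]
 [ 6.00e-04  7.53e-01 -6.58e-01]
 [-1.00e+00 -2.00e-04 -1.10e-03]] 48.85250376228601 [-0.45332236  0.16923896 -2.63247291]
```

View pics/w5.png

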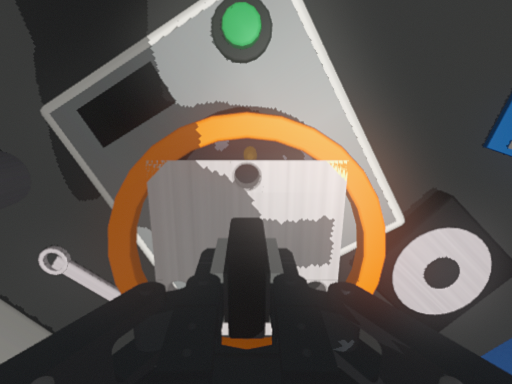

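The rotor is held level, its visible hole is at (247,175), and one brass stud shows through the ring gap at (250,153).

Run:
```python
from h import *
from scipy.optimize import least_squares
im,d,C=snap('wrist'); o=robot.get_obs(); t=o['tcp_pos'];q=o['tcp_rot'];m=R.from_quat([q[1],q[2],q[3],q[0]]).as_matrix()
hsv=cv2.cvtColor(im,cv2.COLOR_RGB2HSV)
O=((hsv[...,0]>5)&(hsv[...,0]<22)&(hsv[...,1]>170)&(hsv[...,2]>90)); O[250:]=False
P,_=cloud(O,d,C); Q=(P-t)@m; print('rim tool x',np.percentile(Q[:,0],[5,50,95]))
z=t[2]-.0035
# outer edge: topmost orange px per column
c=np.arange(140,350,3); r=np.array([np.argmax(O[:,k]) for k in c]); ok=r>100
W=(at_z(np.c_[c,r][ok],z,C)-t)@m
f=least_squares(lambda p:np.hypot(W[:,1]-p[0],W[:,2]-p[1])-.072,[0,0],loss='soft_l1',f_scale=.001);print('centre tool y,z',f.x,np.abs(f.fun).mean())
g=cv2.cvtColor(im,cv2.COLOR_RGB2GRAY); M=np.zeros_like(g); M[160:192,230:265]=g[160:192,230:265]<60
n,l,S,ct=cv2.connectedComponentsWithStats(M)
for i in range(1,n):
  if S[i,4]>60: w=(at_z(ct[i],z,C)-t)@m; print('hole',S[i],ct[i],w)
```

```text
rim tool x [0.00107827 0.00215301 0.00362308]
centre tool y,z [-0.00145393  0.00164095] 0.0001800619442597006
```

Run:
```python
from h import *
im=cv2.imread('pics/w5.png')
cv2.imwrite('pics/w5c.png',cv2.resize(im[130:200,200:300],None,fx=7,fy=7,interpolation=cv2.INTER_NEAREST))
im,d,C=snap('wrist'); o=robot.get_obs(); t=o['tcp_pos'];q=o['tcp_rot'];m=R.from_quat([q[1],q[2],q[3],q[0]]).as_matrix()
for w in ([.6437,-.2916],[.6437,-.2923]):
  s=[w[0]+.042*np.cos(np.radians(138.7)),w[1]+.042*np.sin(np.radians(138.7)),.094]
  print('pred stud px',proj([s],C), 'hub in tool',(np.array([*w,.07])-t)@m)
for z,y in ((-.042,0),(-.0404,-.00145)): print('pred hole px',proj([t+m@np.array([.0035,y,z])],C))
```

```text
pred stud px [[249.4058513  153.84947187]] hub in tool [0.10551836 0.00087611 0.00114468]
pred stud px [[248.67757306 154.48721826]] hub in tool [0.10551851 0.00035002 0.00160645]
pred hole px [[248.88006193 173.97549364]]
pred hole px [[245.87673246 177.22101222]]
```

View pics/w5c.png

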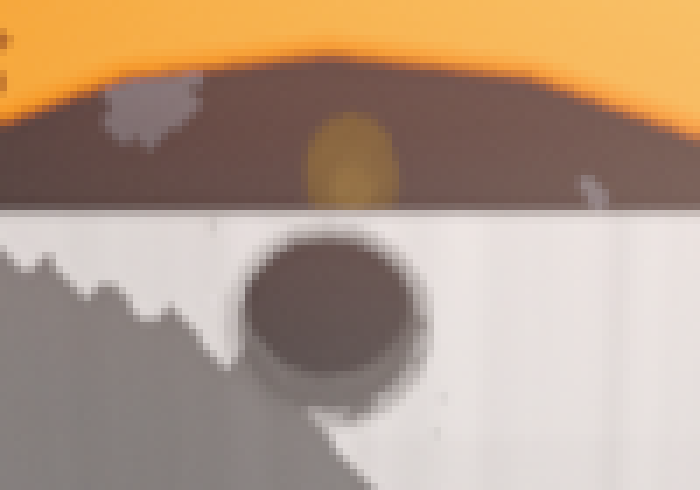

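```bash
python3 -m pendant '{"translation":[[0.01,0.0013,0],[0.02,0,0],[0.015,0,0],[0.01,0,0],[0,0,0],[0,0,0]],"spin":[0,0,0,0,0,0],"jaw":[-1,-1,-1,-1,-1,-1]}'
python3 - <<'E'
from h import *
im,d,C=snap('wrist'); o=robot.get_obs(); t=o['tcp_pos'];q=o['tcp_rot'];m=R.from_quat([q[1],q[2],q[3],q[0]]).as_matrix()
cv2.imwrite('pics/w6c.png',cv2.resize(im[130:220,190:310,::-1],None,fx=6,fy=6,interpolation=cv2.INTER_NEAREST))
for w in ([.6437,-.2916],):
  s=[w[0]+.042*np.cos(np.radians(138.7)),w[1]+.042*np.sin(np.radians(138.7)),.094]
  print('pred stud px',proj([s],C), 'hub in tool',(np.array([*w,.07])-t)@m)
E
```

```text
time: 20.5
tcp_pos: [0.6431, -0.2906, 0.1205]
tcp_rot: [0.662, 0.25, 0.662, -0.25]
ft_force: [0.4, 0.6, -2.2]
opening: 0.172
pred stud px [[248.00711584 167.17097394]] hub in tool [ 0.05115595 -0.00036016  0.00066689]
```

View pics/w6c.png

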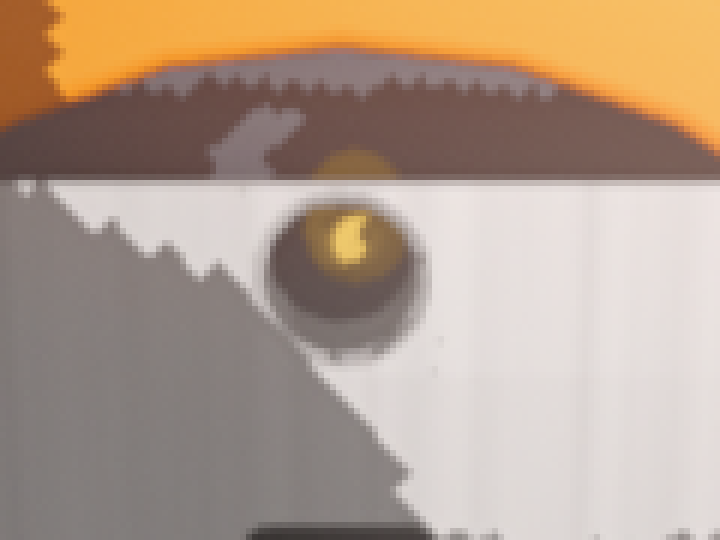

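```bash
cat > gap.py <<'E'
from h import *
import sys
hx,hy,sx,sy=map(float,sys.argv[1:])
o=robot.get_obs(); t=np.array(o['tcp_pos']);q=o['tcp_rot'];m=R.from_quat([q[1],q[2],q[3],q[0]]).as_matrix()
c=robot.get_calibration('wrist');T=np.eye(4);T[:3,:3]=m;T[:3,3]=t;C=(np.array(c['mtx']),np.array(c['dist']),T@np.array(c['tool_from_camera']))
for dz in (.0025,.0035,.0045):
  h=(at_z([hx,hy],t[2]-dz,C)-t)@m; s=(at_z([sx,sy],.096,C)-t)@m
  print(dz,h,s,'move y,z',(s-h)[0,1:])
E
python3 gap.py 247.5 176.3 249.2 170
```

```text
0.0025 [[ 0.00245325 -0.00070113 -0.04084313]] [[ 0.02510999  0.00029145 -0.03956301]] move y,z [0.00099259 0.00128012]
0.0035 [[ 0.00345349 -0.00069858 -0.04063016]] [[ 0.02510999  0.00029145 -0.03956301]] move y,z [0.00099004 0.00106715]
0.0045 [[ 0.00445374 -0.00069603 -0.04041719]] [[ 0.02510999  0.00029145 -0.03956301]] move y,z [0.00098749 0.00085417]
```

```bash
python3 -m pendant '{"translation":[[0,0.001,0.001],[0,0,0],[0.005,0,0],[0.004,0,0],[0.003,0,0],[0.003,0,0],[0,0,0],[0,0,0]],"spin":[0,0,0,0,0,0,0,0],"jaw":[-1,-1,-1,-1,-1,-1,-1,-1]}'
python3 - <<'E'
from h import *
im,d,C=snap('wrist')
cv2.imwrite('pics/w7c.png',cv2.resize(im[130:220,190:310,::-1],None,fx=6,fy=6,interpolation=cv2.INTER_NEAREST))
E
```

```text
time: 21.35
tcp_pos: [0.6444, -0.2905, 0.1052]
tcp_rot: [0.661, 0.25, 0.662, -0.25]
ft_force: [-0.2, 0.2, -3.8]
opening: 0.171
```

```bash
python3 -m pendant '{"translation":[[0.003,0,0],[0.003,0,0],[0.003,0,0],[0.003,0,0],[0.003,0,0],[0,0,0],[0,0,0]],"spin":[0,0,0,0,0,0,0],"jaw":[-1,-1,-1,-1,-1,-1,-1]}'
python3 -m pendant '{"translation":[[0.001,0,0],[0.001,0,0],[0.001,0,0],[0,0,0],[0,0,0]],"spin":[0,0,0,0,0],"jaw":[-1,-1,-1,-1,-1]}'
```

```text
time: 22.1
tcp_pos: [0.6444, -0.2905, 0.0902]
tcp_rot: [0.661, 0.25, 0.662, -0.25]
ft_force: [0.4, -0.2, -1.6]
opening: 0.172
time: 22.6
tcp_pos: [0.6446, -0.2906, 0.0877]
tcp_rot: [0.662, 0.25, 0.661, -0.25]
ft_force: [-1.4, 1.3, 1.7]
opening: 0.173
```

```bash
python3 -m pendant '{"translation":[[0.001,0,0],[0.001,0,0],[0,0,0],[0,0,0],[0,0,0],[0,0,0],[0,0,0],[-0.02,0,0],[-0.04,0,0],[-0.04,0,0],[-0.04,0,0],[-0.02,0,0]],"spin":[0,0,0,0,0,0,0,0,0,0,0,0],"jaw":[-1,-1,-1,1,1,1,1,1,1,1,1,1]}'
python3 -m pendant '{"translation":[[0,0,0],[0,0,0],[0,0,0],[0,0,0],[0,0,0],[0,0,-0.03],[0,0,0],[0,0,0]],"spin":[-8.3,-8.3,-8.3,-8.3,-8.1,0,0,0],"jaw":[1,1,1,1,1,1,1,1]}'
python3 - <<'E'
from h import *
im,d,C=snap('wrist','w8.png')
P,(u,v)=cloud(np.ones(d.shape,bool),d,C);h2=cv2.cvtColor(im,cv2.COLOR_RGB2HSV)[v,u].astype(int)
N=np.hypot(P[:,0]-.644,P[:,1]+.291)
o=(h2[:,0]>5)&(h2[:,0]<22)&(h2[:,1]>170)&(N<.085)
print('rim z',np.percentile(P[o][:,2],[5,50,95]),cv2.minEnclosingCircle(P[o][:,:2].astype(np.float32)))
# tilt
A=np.c_[P[o][:,:2]-[.644,-.291],np.ones(o.sum())];print(np.linalg.lstsq(A,P[o][:,2],rcond=None)[0])
s=(P[:,1]>-.24)&(P[:,2]>.05)&(P[:,2]<.07)&(N<.15);print('deck z',np.median(P[s][:,2]))
E
```

```text
time: 23.8
tcp_pos: [0.6452, -0.291, 0.2497]
tcp_rot: [0.663, 0.249, 0.66, -0.25]
ft_force: [0.2, -0.5, -0.4]
opening: 0.999
time: 24.6
tcp_pos: [0.6143, -0.2905, 0.2454]
tcp_rot: [0.707, 0.001, 0.707, -0.001]
ft_force: [-0.6, -0.6, 0.6]
opening: 0.996
rim z [0.08451442 0.08569575 0.0867888 ] ((0.6439741849899292, -0.29294145107269287), 0.07121234387159348)
[ 0.00040451 -0.00138004  0.0856217 ]
deck z 0.06259608785856874
```

View pics/w8.png

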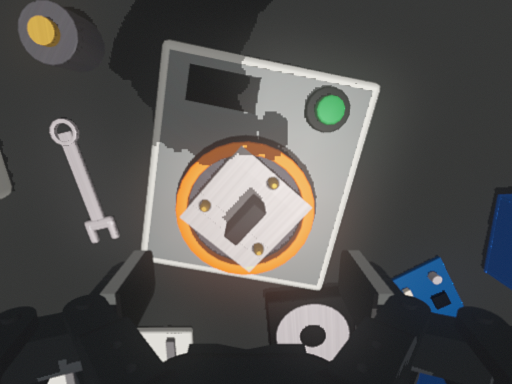

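The rotor sits flat and home: the rim is level and the three studs protrude at (273,183), (205,206) and (258,250). On to the cartridges and lane.

```bash
python3 -m pendant '{"translation":[[-0.01,0.04,-0.015],[-0.01,0.05,-0.015],[-0.01,0.05,-0.015],[-0.01,0.05,-0.015],[-0.01,0.05,-0.015],[-0.01,0.05,-0.015],[-0.01,0.05,-0.02],[-0.01,0.05,-0.02],[0,0.05,-0.02],[0,0.05,-0.02],[0,0.05,-0.02],[0,0.03,0]],"spin":[0,0,0,0,0,0,0,0,0,0,0,0],"jaw":[1,1,1,1,1,1,1,1,1,1,1,1]}'
cat > look.py <<'E'
from h import *
import sys
o=robot.get_obs();print(o['tcp_pos'],o['time'])
im,d,C=snap('wrist',sys.argv[1])
P,(u,v)=cloud(np.ones(d.shape,bool),d,C);h=cv2.cvtColor(im,cv2.COLOR_RGB2HSV)[v,u].astype(int)
def comp(m,nm):
  M=np.zeros(d.shape,np.uint8);M[v[m],u[m]]=1
  n,l,S,ct=cv2.connectedComponentsWithStats(M)
  for i in range(1,n):
    if S[i,4]>25:
      c,r=cv2.minEnclosingCircle(P[(l[v,u]==i)&m][:,:2].astype(np.float32)); print(nm,ct[i].round(),'xy',np.round(c,4),'r',round(r,4),S[i,4])
top=(P[:,2]>.071)&(P[:,2]<.084)&(P[:,0]<.75)
comp(top&((h[:,0]<8)|(h[:,0]>172))&(h[:,1]>120),'red')
comp(top&(h[:,0]>80)&(h[:,0]<98)&(h[:,1]>120),'teal')
# rails: silver points at z~.025
k=(P[:,2]>.021)&(P[:,2]<.031)&(h[:,1]<60)&(P[:,0]>.53)&(P[:,0]<.68)
if k.sum()>50: print('rails',k.sum(),P[k].min(0),P[k].max(0))
for y in np.arange(.08,.36,.03):
  q=k&(abs(P[:,1]-y)<.004)
  if q.sum()>5:
    x=P[q][:,0]; g=np.sort(x); j=np.argmax(np.diff(g)); print(round(y,3),'low rail',g[0].round(4),g[j].round(4),'high',g[j+1].round(4),g[-1].round(4))
b=(h[:,0]>95)&(h[:,0]<112)&(h[:,1]>120)&(P[:,2]>.033)&(P[:,2]<.046)&(P[:,0]<.645)&(P[:,0]>.55)
if b.sum()>10: print('stop',cv2.minAreaRect(P[b][:,:2].astype(np.float32)*1000),b.sum())
E
python3 look.py w9.png
```

```text
time: 25.85
tcp_pos: [0.436, 0.2488, 0.3224]
tcp_rot: [0.708, -0.0, 0.706, 0.001]
ft_force: [0.1, -0.2, -0.2]
opening: 1.0
[0.43600699 0.24876409 0.32244261] 25.85
red [317. 168.] xy [0.4363 0.3381] r 0.017 544
red [384. 168.] xy [0.4367 0.4221] r 0.0175 566
red [192. 192.] xy [0.4676 0.1782] r 0.0169 510
red [262. 197.] xy [0.4743 0.2688] r 0.0169 493
teal [216. 118.] xy [0.3754 0.2119] r 0.0249 1337
teal [439. 216.] xy [0.5026 0.5042] r 0.0261 1136
rails 2218 [0.53037894 0.07486795 0.02100876] [0.66687444 0.59710179 0.0309984 ]
0.08 low rail 0.5604 0.5639 high 0.5655 0.5675
0.11 low rail 0.5617 0.5692 high 0.626 0.6329
0.14 low rail 0.5629 0.5712 high 0.6251 0.6361
0.17 low rail 0.5644 0.5734 high 0.6272 0.6351
0.2 low rail 0.5658 0.574 high 0.6277 0.6372
0.23 low rail 0.5665 0.5741 high 0.6297 0.6376
0.26 low rail 0.5685 0.576 high 0.6314 0.6392
0.29 low rail 0.57 0.5779 high 0.6326 0.6408
0.32 low rail 0.5589 0.5692 high 0.6467 0.6596
stop ((617.6253051757812, 108.50462341308594), (146.5113525390625, 49.74335479736328), 52.64252853393555) 400
```

View pics/w9.png

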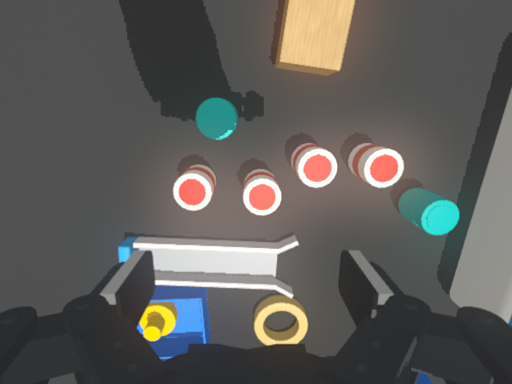

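Four red tops at (192,192), (262,197), (317,168) and (384,168) become C (.468,.178), D (.474,.269), A (.436,.338) and B (.437,.422). The lane centreline is x ≈ .6015+.042(y-.2), with the mouth at y≈.30. I start with D, gripping it low and dragging it.

```bash
python3 -m pendant '{"translation":[[0.03,0.01,0.019],[0.03,0.01,0.019],[0.04,0,0],[0.04,0,0],[0.04,0,0],[0.04,0,0],[0.03,0,0],[0.025,0,0],[0.02,0,0],[0.012,0,0],[0,0,0],[0,0,0]],"spin":[2.4,0,0,0,0,0,0,0,0,0,0,0],"jaw":[0.8,0.8,0.8,0.8,0.8,0.8,0.8,0.8,0.8,0.8,0.8,0.8]}'
python3 -m pendant '{"translation":[[0,0,0],[0,0,0],[0,0,0],[0,0,0],[0,0,0]],"spin":[0,0,0,0,0],"jaw":[-1,-1,-1,-1,-1]}' 20
```

```text
time: 27.1
tcp_pos: [0.4815, 0.2672, 0.0211]
tcp_rot: [0.711, 0.016, 0.703, -0.014]
ft_force: [-8.5, 7.4, 41.9]
opening: 0.902
time: 27.6
tcp_pos: [0.4856, 0.2687, 0.0255]
tcp_rot: [0.714, 0.017, 0.7, -0.012]
ft_force: [-4.1, 12.6, 61.7]
opening: 0.577
```

Run:
```python
from h import *
im,_,_=snap('wrist'); i2,_,_=snap('scene')
s=cv2.resize(i2[110:230,230:400],None,fx=3,fy=3)
w=cv2.resize(im,(480,360)); cv2.imwrite('pics/w10.png',np.hstack([w,cv2.resize(s[:360],(310,360*310//s.shape[1]+0) if 0 else (310,360))])[:,:,::-1])
print(robot.get_obs()['qpos'],robot.get_obs()['effort'])
```

```text
[ 2.69360113e-01  9.96647505e-03 -3.77709239e-01  1.16177311e+00
  6.57838707e-04  3.10909942e-01] [ -6.92045733 -17.31080353  17.44837046  -1.65655229  -0.51465467
  -0.25559538]
```

View pics/w10.png

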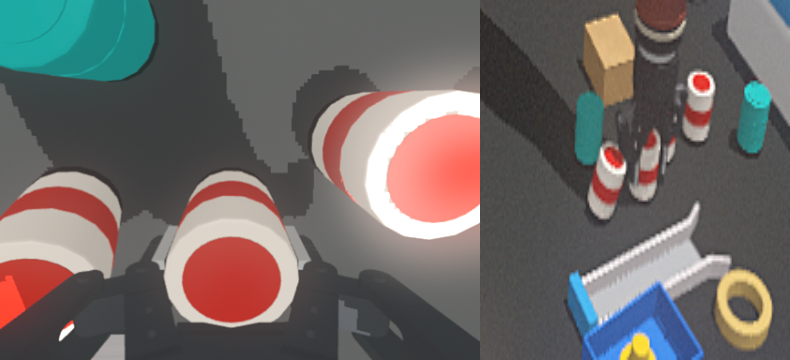

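```bash
python3 -m pendant '{"translation":[[-0.006,0,0],[-0.004,0,0],[0,0,0]],"spin":[0,0,0],"jaw":[-1,-1,-1]}'
python3 - <<'E'
from h import *
o=robot.get_obs();print(o['torque'])
im,d,C=snap('top')
P,(u,v)=cloud(np.ones(d.shape,bool),d,C)
h=cv2.cvtColor(im,cv2.COLOR_RGB2HSV)[v,u].astype(int)
m=((h[:,0]<8)|(h[:,0]>172))&(h[:,1]>120)&(P[:,2]>.05)&(P[:,2]<.09)&(P[:,1]>.1)&(P[:,1]<.5)
M=np.zeros(d.shape,np.uint8);M[v[m],u[m]]=1
n,l,S,ct=cv2.connectedComponentsWithStats(M)
for i in range(1,n):print(S[i,4],P[(l[v,u]==i)&m].mean(0))
E
```

```text
time: 28.0
tcp_pos: [0.4784, 0.2657, 0.0265]
tcp_rot: [0.709, 0.016, 0.705, -0.015]
ft_force: [-0.4, 3.1, 17.7]
opening: 0.583
[-0.37203376  0.13753114 -0.07698554]
69 [0.47393946 0.19518791 0.07811152]
1 [0.48419254 0.16782832 0.05317548]
1 [0.47742952 0.16448299 0.05233471]
7 [0.46000259 0.16980915 0.05614137]
48 [0.4387386  0.4292154  0.07470677]
1 [0.44719919 0.19170514 0.05072697]
```

```bash
python3 -m pendant '{"translation":[[-0.004,0,0],[0,0,0],[0,0,0]],"spin":[0,0,0],"jaw":[-1,-1,-1]}'
python3 look.py w11.png | grep -v rail
```

```text
time: 28.35
tcp_pos: [0.4755, 0.2646, 0.027]
tcp_rot: [0.707, 0.015, 0.707, -0.015]
ft_force: [-0.7, -0.3, -1.4]
opening: 0.582
[0.47547186 0.26456557 0.02695966] 28.35
red [482. 214.] xy [0.4379 0.3405] r 0.0168 4835
red [246. 298.] xy [0.4657 0.2652] r 0.0184 7412
red [ 16. 310.] xy [0.4673 0.1801] r 0.0164 2049
teal [64. 50.] xy [0.3834 0.2168] r 0.0228 13135
```

View pics/w11.png

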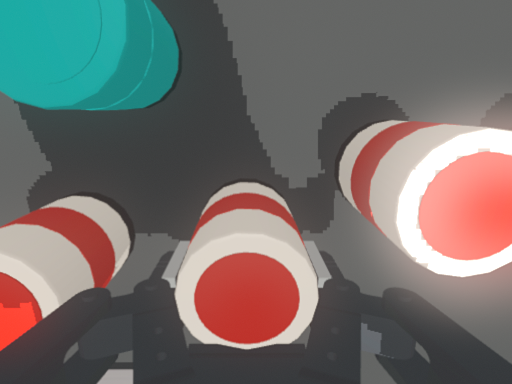

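```bash
python3 -m pendant '{"translation":[[0.001,0,0],[0,0,0.01],[0,0,0.015],[0,0,0.015],[0,0.015,0.005],[0,0.02,0],[0,0.02,0],[0,0.02,0],[0,0.02,0],[0,0.015,0],[0,0.01,0],[0,0,0]],"spin":[0,0,0,0,0,0,0,0,0,0,0,0],"jaw":[-1,-1,-1,-1,-1,-1,-1,-1,-1,-1,-1,-1]}'
python3 look.py w12.png | grep -v rail
```

```text
time: 29.6
tcp_pos: [0.526, 0.3833, 0.0261]
tcp_rot: [0.707, 0.015, 0.707, -0.015]
ft_force: [0.5, -0.0, -1.7]
opening: 0.58
[0.52604861 0.38333289 0.02614162] 29.6
red [69. 54.] xy [0.4367 0.3387] r 0.0187 13240
red [389.  38.] xy [0.436  0.4238] r 0.0173 8477
red [246. 298.] xy [0.5161 0.3843] r 0.0185 7424
```

```bash
python3 -m pendant '{"translation":[[0.001,0,0.01],[0,0,0.02],[0,0,0.02],[0,0,0.02],[0,0,0.015],[0,0,0],[0,0,0]],"spin":[0,0,0,0,0,0,0],"jaw":[-1,-1,-1,-1,-1,-1,-1]}'
python3 look.py w13.png | grep -v rail;  python3 - <<'E'
from h import *
im,d,C=snap('top','t2.png')
cv2.imwrite('pics/t2c.png',cv2.resize(im[130:240,110:290,::-1],None,fx=4,fy=4,interpolation=cv2.INTER_CUBIC))
E
```

```text
time: 30.35
tcp_pos: [0.6115, 0.3781, 0.0257]
tcp_rot: [0.707, 0.016, 0.707, -0.016]
ft_force: [1.7, -0.5, 0.5]
opening: 0.58
[0.61154436 0.37811154 0.02573759] 30.35
red [246. 298.] xy [0.6014 0.3785] r 0.0186 7442
```

View pics/t2c.png

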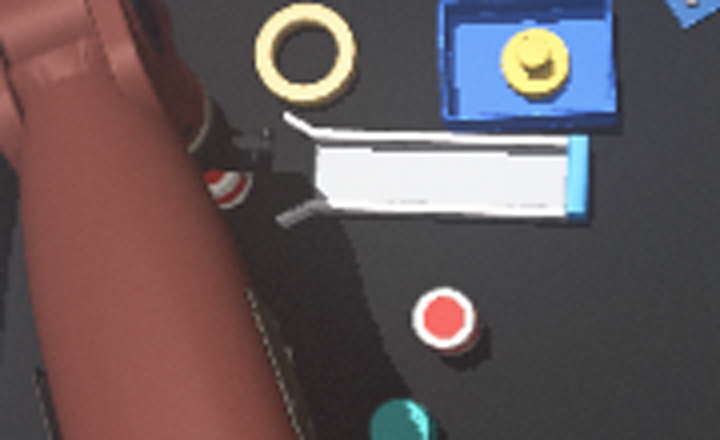

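The cart stands upright in front of the mouth, and the lane, stop and plug in the bin look fine. I check its offset in the grip.

Run:
```python
from h import *
im,d,C=snap('wrist'); t=robot.get_obs()['tcp_pos']
hsv=cv2.cvtColor(im,cv2.COLOR_RGB2HSV)
M=(((hsv[...,0]<8)|(hsv[...,0]>172))&(hsv[...,1]>120)).astype(np.uint8); M[:235]=0
n,l,S,ct=cv2.connectedComponentsWithStats(M); i=1+np.argmax(S[1:,4]); print(S[i],d[l==i].min(),np.median(d[l==i]))
v,u=np.nonzero(l==i); 
for z in (.072,.075,.078):
  W=at_z(np.c_[u,v],z,C); print(z,np.array(cv2.minEnclosingCircle(W[:,:2].astype(np.float32))[0])-t[:2],cv2.minEnclosingCircle(W[:,:2].astype(np.float32))[1])
# pads: nothing
```

```text
[ 194  252  105   92 7481] 0.0 0.10578763
0.072 [-5.90177964e-03  2.38237225e-05] 0.019038895145058632
0.075 [-0.00792685  0.00011719] 0.018460998311638832
0.078 [-0.00999286  0.00026743] 0.01784098893404007
```

```bash
python3 -m pendant '{"translation":[[0,0,0.004],[0,-0.01,0],[0,-0.015,0],[0,-0.02,0],[0,-0.02,0],[0,-0.02,0],[0,-0.015,0],[0,0,0]],"spin":[0,0,0,0,0,0,0,0],"jaw":[-1,-1,-1,-1,-1,-1,-1,-1]}'
```

```text
time: 31.3
tcp_pos: [0.6124, 0.2761, 0.0265]
tcp_rot: [0.708, 0.016, 0.706, -0.016]
ft_force: [7.3, -4.1, -0.7]
opening: 0.58
```

```bash
python3 -m pendant '{"translation":[[0,0,0.0025],[0,-0.01,0],[0,-0.015,0],[0,-0.02,0],[0,-0.02,0],[0,0,0]],"spin":[0,0,0,0,0,0],"jaw":[-1,-1,-1,-1,-1,-1]}'
```

```text
time: 31.9
tcp_pos: [0.6103, 0.2107, 0.0261]
tcp_rot: [0.707, 0.015, 0.707, -0.016]
ft_force: [-0.1, -2.5, 5.1]
opening: 0.583
```

Forces are low, so I continue to y≈.13, release and rise.

```bash
python3 -m pendant '{"translation":[[0,-0.01,0],[0,-0.02,0],[0,-0.02,0],[0,-0.02,0],[0,-0.01,0],[0,0,0],[0,0,0],[0,0,0],[0,0,0],[-0.02,0,0],[-0.03,0,0],[-0.03,0,0]],"spin":[0,0,0,0,0,0,0,0,0,0,0,0],"jaw":[-1,-1,-1,-1,-1,-1,0.5,0.5,0.5,0.5,0.5,0.5]}'
python3 -m pendant '{"translation":[[-0.03,0,-0.02],[-0.03,0.02,-0.03],[-0.03,0.03,-0.03],[-0.03,0.03,-0.03],[-0.03,0.03,-0.03],[0,0.03,-0.03],[0,0,0],[0,0,0]],"spin":[0,0,0,0,0,0,0,0],"jaw":[1,1,1,1,1,1,1,1]}'
python3 look.py w14.png
```

```text
time: 33.1
tcp_pos: [0.6059, 0.134, 0.1057]
tcp_rot: [0.706, 0.015, 0.708, -0.015]
ft_force: [0.7, 0.4, -0.1]
opening: 0.75
time: 33.9
tcp_pos: [0.4456, 0.2782, 0.2521]
tcp_rot: [0.707, 0.014, 0.707, -0.014]
ft_force: [0.3, 0.0, 0.7]
opening: 1.0
[0.44560843 0.27817387 0.25208595] 33.9
red [386. 166.] xy [0.4366 0.4221] r 0.0175 867
red [304. 169.] xy [0.4363 0.3383] r 0.0174 832
red [151. 205.] xy [0.4677 0.1745] r 0.0178 774
teal [177. 113.] xy [0.3756 0.2123] r 0.025 2027
teal [456. 222.] xy [0.5023 0.5041] r 0.0253 1662
rails 2629 [0.53007025 0.07375714 0.02100149] [0.65807678 0.59778568 0.03099867]
0.08 low rail 0.5611 0.567 high 0.5677 0.5685
0.14 low rail 0.6303 0.6355 high 0.6434 0.6434
0.17 low rail 0.5644 0.5729 high 0.6283 0.6369
0.2 low rail 0.5659 0.5739 high 0.6297 0.6385
0.23 low rail 0.5669 0.5747 high 0.6311 0.6385
0.26 low rail 0.5684 0.5763 high 0.6329 0.6404
0.29 low rail 0.5699 0.5773 high 0.6335 0.6425
0.32 low rail 0.5588 0.568 high 0.6482 0.6581
stop ((613.679443359375, 111.64599609375), (146.76174926757812, 37.308082580566406), 52.9296989440918) 622
```

```bash
python3 -m pendant '{"translation":[[0.02,0.03,-0.006],[0.03,0.03,-0.006],[0.04,0,0],[0.04,0,0],[0.03,0,0],[0.02,0,0],[0.015,0,0],[0.01,0,0],[0,0,0],[0,0,0]],"spin":[0,0,0,0,0,0,0,0,0,0],"jaw":[0.5,0.5,0.5,0.5,0.5,0.5,0.5,0.5,0.5,0.5]}'
```

```text
time: 34.95
tcp_pos: [0.4374, 0.338, 0.0479]
tcp_rot: [0.707, 0.015, 0.707, -0.015]
ft_force: [-0.8, -0.5, 0.7]
opening: 0.752
```

```bash
python3 -m pendant '{"translation":[[0.008,0,-0.001],[0.007,0,0],[0,0,0],[0,0,0]],"spin":[0,0,0,0],"jaw":[0.5,0.5,0.5,0.5]}'
python3 -m pendant '{"translation":[[0,0,0],[0,0,0],[0,0,0],[0,0,0],[0,0,0]],"spin":[0,0,0,0,0],"jaw":[-1,-1,-1,-1,-1]}' 20
```

```text
time: 35.35
tcp_pos: [0.4356, 0.338, 0.032]
tcp_rot: [0.707, 0.015, 0.707, -0.015]
ft_force: [-0.5, 0.1, -0.0]
opening: 0.748
time: 35.85
tcp_pos: [0.436, 0.3381, 0.0326]
tcp_rot: [0.707, 0.015, 0.707, -0.015]
ft_force: [-0.0, 1.3, 3.3]
opening: 0.58
```

```bash
python3 -m pendant '{"translation":[[0,0,0.01],[0,0,0.02],[0,0,0.02],[0,0,0.02],[0,0.01,0.015],[0,0.02,0],[0,0.02,0],[0,0,0.01],[0,0,0.02],[0,0,0.02],[0,0,0.02],[0,0,0.0165]],"spin":[0,0,0,0,0,0,0,0,0,0,0,0],"jaw":[-1,-1,-1,-1,-1,-1,-1,-1,-1,-1,-1,-1]}'
python3 -m pendant '{"translation":[[0,0,0],[0,-0.01,0],[0,-0.02,0],[0,-0.02,0],[0,-0.02,0],[0,-0.02,0],[0,-0.01,0],[0,0,0]],"spin":[0,0,0,0,0,0,0,0],"jaw":[-1,-1,-1,-1,-1,-1,-1,-1]}'
```

```text
time: 37.05
tcp_pos: [0.6101, 0.3807, 0.0326]
tcp_rot: [0.707, 0.015, 0.707, -0.015]
ft_force: [-3.2, -0.7, 7.9]
opening: 0.579
time: 37.85
tcp_pos: [0.6045, 0.2792, 0.0326]
tcp_rot: [0.707, 0.015, 0.707, -0.016]
ft_force: [-0.2, -3.3, 6.9]
opening: 0.584
```

```bash
python3 -m pendant '{"translation":[[0,-0.01,0],[0,-0.02,0],[0,-0.02,0],[0,-0.02,0],[0,-0.015,0],[0,-0.01,0],[0,0,0],[0,0,0],[0,0,0],[-0.02,0,0],[-0.03,0,0],[-0.03,0,0]],"spin":[0,0,0,0,0,0,0,0,0,0,0,0],"jaw":[-1,-1,-1,-1,-1,-1,0.5,0.5,0.5,0.5,0.5,0.5]}'
python3 -m pendant '{"translation":[[-0.03,0.01,-0.02],[-0.03,0.02,-0.03],[-0.03,0.02,-0.03],[-0.03,0.03,-0.03],[-0.03,0.03,-0.03],[0,0.02,-0.02],[0,0,0],[0,0,0]],"spin":[0,0,0,0,0,0,0,0],"jaw":[1,1,1,1,1,1,1,1]}'
python3 look.py w15.png | egrep -v "low|rails"
```

```text
time: 39.05
tcp_pos: [0.6, 0.1863, 0.1122]
tcp_rot: [0.706, 0.015, 0.708, -0.015]
ft_force: [0.3, -0.6, 0.5]
opening: 0.752
time: 39.85
tcp_pos: [0.4483, 0.3207, 0.2595]
tcp_rot: [0.707, 0.014, 0.707, -0.015]
ft_force: [-0.6, -0.6, 0.1]
opening: 1.002
[0.4483362  0.3206763  0.25946314] 39.85
red [342. 164.] xy [0.4362 0.4221] r 0.0172 799
red [114. 202.] xy [0.468  0.1749] r 0.0175 748
red [ 73. 298.] xy [0.5858 0.1094] r 0.0114 49
red [148. 311.] xy [0.6047 0.1918] r 0.0134 88
teal [137. 112.] xy [0.3759 0.2121] r 0.0253 2006
teal [413. 219.] xy [0.5018 0.5045] r 0.0259 1605
stop ((594.3499755859375, 65.59535217285156), (17.831510543823242, 68.82324981689453), 86.70064544677734) 622
```

```bash
python3 -m pendant '{"translation":[[0.01,0.03,-0.006],[0.02,0.04,-0.006],[0.03,0.031,-0.0045],[0.04,0,0],[0.04,0,0],[0.03,0,0],[0.02,0,0],[0.015,0,0],[0.01,0,0],[0.0,0,0],[0.0,0,0]],"spin":[0,0,0,0,0,0,0,0,0,0,0],"jaw":[0.5,0.5,0.5,0.5,0.5,0.5,0.5,0.5,0.5,0.5,0.5]}'
```

```text
time: 41.0
tcp_pos: [0.4373, 0.4218, 0.0457]
tcp_rot: [0.707, 0.015, 0.707, -0.015]
ft_force: [0.2, -0.6, 0.5]
opening: 0.752
```

```bash
python3 -m pendant '{"translation":[[0.008,0,-0.001],[0.0055,0,0],[0,0,0],[0,0,0],[0,0,0],[0,0,0],[0,0,0],[0,0,0],[0,-0.01,0],[0,-0.01,0],[0,-0.01,0],[0,0,0]],"spin":[0,0,0,0,0,0,0,0,0,0,0,0],"jaw":[0.5,0.5,0.5,-1,-1,-1,-1,-1,-1,-1,-1,-1]}' 20
python3 -m pendant '{"translation":[[0,0,0.01],[0,0,0.02],[0,0,0.02],[0,0,0.02],[0,0,0.02],[0,0,0.02],[0,0,0.02],[0,0,0.02],[0,0,0.015],[0,0,0.01],[0,0,0]],"spin":[0,0,0,0,0,0,0,0,0,0,0],"jaw":[-1,-1,-1,-1,-1,-1,-1,-1,-1,-1,-1]}'
```

```text
time: 42.2
tcp_pos: [0.4344, 0.3903, 0.0315]
tcp_rot: [0.707, 0.015, 0.707, -0.016]
ft_force: [0.0, -0.7, 0.1]
opening: 0.579
time: 43.3
tcp_pos: [0.6114, 0.384, 0.0315]
tcp_rot: [0.708, 0.016, 0.706, -0.015]
ft_force: [1.2, 0.6, 2.7]
opening: 0.58
```

```bash
python3 -m pendant '{"translation":[[0.0005,0,-0.001],[0,-0.01,0],[0,-0.02,0],[0,-0.02,0],[0,-0.02,0],[0,-0.02,0],[0,-0.02,0],[0,-0.01,0],[0,0,0]],"spin":[0,0,0,0,0,0,0,0,0],"jaw":[-1,-1,-1,-1,-1,-1,-1,-1,-1]}'
python3 -m pendant '{"translation":[[0,-0.015,0],[0,-0.01,0],[0,0,0],[0,0,0],[0,0,0],[0,0,0],[-0.02,0,0],[-0.03,0,0],[-0.03,0,0],[0,0,0]],"spin":[0,0,0,0,0,0,0,0,0,0],"jaw":[-1,-1,-1,0.5,0.5,0.5,0.5,0.5,0.5,0.5]}'
python3 -m pendant '{"translation":[[-0.03,0,-0.02],[-0.03,0,-0.03],[-0.03,0,-0.03],[-0.03,0,-0.03],[-0.03,0,-0.03],[0,0,-0.02],[0,0,0],[0,0,0]],"spin":[0,0,0,0,0,0,0,0],"jaw":[1,1,1,1,1,1,1,1]}'
python3 look.py w16.png | egrep -v "low|rails"
```

```text
time: 44.2
tcp_pos: [0.6029, 0.263, 0.0315]
tcp_rot: [0.707, 0.015, 0.707, -0.016]
ft_force: [-0.9, -2.7, 5.9]
opening: 0.58
time: 45.2
tcp_pos: [0.6042, 0.2401, 0.1157]
tcp_rot: [0.709, 0.015, 0.705, -0.015]
ft_force: [0.6, 0.0, -1.0]
opening: 0.748
time: 46.0
tcp_pos: [0.4421, 0.2465, 0.2601]
tcp_rot: [0.707, 0.015, 0.707, -0.015]
ft_force: [0.9, -0.7, -0.9]
opening: 1.001
[0.44206754 0.24646339 0.26013818] 46.0
red [182. 205.] xy [0.4678 0.1747] r 0.0174 731
red [186. 309.] xy [0.5991 0.1661] r 0.0175 525
red [245. 308.] xy [0.6025 0.2377] r 0.0174 535
red [150. 312.] xy [0.5993 0.1174] r 0.0164 206
teal [210. 116.] xy [0.3755 0.2118] r 0.0248 1900
teal [479. 221.] xy [0.5022 0.5042] r 0.0257 1640
stop ((563.16748046875, 60.22187805175781), (4.221271991729736, 9.40380859375), 45.055057525634766) 26
```

```bash
python3 -m pendant '{"translation":[[0.01,-0.03,0.012],[0.03,-0.03,0.012],[0.03,-0.0107,0.0048],[0.04,0,0],[0.04,0,0],[0.03,0,0],[0.02,0,0],[0.01,0,0],[0.005,0,0],[0.0,0,0]],"spin":[0,0,0,0,0,0,0,0,0,0],"jaw":[0.5,0.5,0.5,0.5,0.5,0.5,0.5,0.5,0.5,0.5]}'
```

```text
time: 47.05
tcp_pos: [0.4679, 0.1744, 0.0457]
tcp_rot: [0.707, 0.015, 0.707, -0.015]
ft_force: [0.7, -0.5, -0.0]
opening: 0.751
```

```bash
python3 -m pendant '{"translation":[[0.008,0,0],[0.006,0,0],[0,0,0],[0,0,0],[0,0,0],[0,0,0],[0,0,0],[0,0,0],[0,0,0.01],[0,0,0.02],[0,0,0]],"spin":[0,0,0,0,0,0,0,0,0,0,0],"jaw":[0.5,0.5,0.5,-1,-1,-1,-1,-1,-1,-1,-1]}' 20
python3 -m pendant '{"translation":[[0,0.01,0],[0,0.02,0],[0,0.025,0],[0,0.025,0],[0,0.025,0],[0,0.025,0],[0,0.025,0],[0,0.025,0],[0,0.02,0],[0,0.015,0],[0,0,0]],"spin":[0,0,0,0,0,0,0,0,0,0,0],"jaw":[-1,-1,-1,-1,-1,-1,-1,-1,-1,-1,-1]}'
```

```text
time: 48.15
tcp_pos: [0.4999, 0.1729, 0.0322]
tcp_rot: [0.708, 0.015, 0.706, -0.015]
ft_force: [0.6, -0.4, 4.0]
opening: 0.579
time: 49.25
tcp_pos: [0.5064, 0.3903, 0.0322]
tcp_rot: [0.707, 0.015, 0.707, -0.014]
ft_force: [-0.3, 2.1, 4.2]
opening: 0.578
```

```bash
python3 -m pendant '{"translation":[[0,0,0.01],[0,0,0.02],[0,0,0.02],[0,0,0.02],[0,0,0.02],[0,0,0.013],[0,0,0]],"spin":[0,0,0,0,0,0,0],"jaw":[-1,-1,-1,-1,-1,-1,-1]}'
python3 -m pendant '{"translation":[[0,-0.01,0],[0,-0.02,0],[0,-0.02,0],[0,-0.02,0],[0,-0.015,0],[0,-0.01,0],[0,0,0]],"spin":[0,0,0,0,0,0,0],"jaw":[-1,-1,-1,-1,-1,-1,-1]}'
```

```text
time: 49.95
tcp_pos: [0.6116, 0.3825, 0.0322]
tcp_rot: [0.707, 0.016, 0.707, -0.016]
ft_force: [1.5, -0.6, 3.9]
opening: 0.576
time: 50.65
tcp_pos: [0.6055, 0.2869, 0.0322]
tcp_rot: [0.707, 0.015, 0.707, -0.016]
ft_force: [-0.6, -2.0, 6.3]
opening: 0.583
```

```bash
python3 -m pendant '{"translation":[[0,0,0],[0,0,0],[0,0,0],[-0.02,0,0],[-0.03,0,0],[-0.04,0,0],[0,0.03,0],[0,0.04,0],[0,0.03,0],[0,0,0],[0,0,0],[0,0,0]],"spin":[0,0,0,0,0,0,0,0,0,0,0,0],"jaw":[0.5,0.5,0.5,0.5,0.5,0.5,0.5,-1,-1,-1,-1,-1]}'
python3 -m pendant '{"translation":[[0,0,0],[0.03,0,0],[0.03,0,0],[0.02,0,0],[0.012,0,0],[0,0,0],[0,0,0]],"spin":[0,0,0,0,0,0,0],"jaw":[-1,-1,-1,-1,-1,-1,-1]}'
python3 -m pendant '{"translation":[[0,-0.01,0],[0,-0.015,0],[0,-0.015,0],[0,-0.01,0],[0,-0.01,0],[0,-0.01,0],[0,0,0],[0,0,0]],"spin":[0,0,0,0,0,0,0,0],"jaw":[-1,-1,-1,-1,-1,-1,-1,-1]}'
```

```text
time: 51.85
tcp_pos: [0.61, 0.3879, 0.1215]
tcp_rot: [0.707, 0.015, 0.707, -0.016]
ft_force: [-0.1, -0.6, -0.6]
opening: -0.002
time: 52.55
tcp_pos: [0.6107, 0.3884, 0.031]
tcp_rot: [0.707, 0.016, 0.707, -0.015]
ft_force: [0.6, 0.5, 0.8]
opening: -0.004
time: 53.35
tcp_pos: [0.6077, 0.3185, 0.0307]
tcp_rot: [0.707, 0.015, 0.706, -0.015]
ft_force: [0.6, -0.5, 5.4]
opening: 0.0
```

```bash
python3 -m pendant '{"translation":[[0,-0.005,0],[0,-0.005,0],[0,-0.005,0],[0,0,0]],"spin":[0,0,0,0],"jaw":[-1,-1,-1,-1]}'
python3 -m pendant '{"translation":[[0,-0.003,0],[0,-0.003,0],[0,0,0]],"spin":[0,0,0],"jaw":[-1,-1,-1]}'
```

```text
time: 53.75
tcp_pos: [0.6072, 0.3043, 0.0309]
tcp_rot: [0.708, 0.015, 0.706, -0.015]
ft_force: [-0.6, 1.8, 5.9]
opening: -0.002
time: 54.05
tcp_pos: [0.6069, 0.2987, 0.0309]
tcp_rot: [0.708, 0.015, 0.706, -0.014]
ft_force: [0.9, 2.8, 6.1]
opening: -0.001
```

```bash
for i in 1 ; do python3 -m pendant '{"translation":[[0,-0.003,0],[0,-0.003,0],[0,0,0]],"spin":[0,0,0],"jaw":[-1,-1,-1]}'; done
python3 -m pendant '{"translation":[[0,-0.002,0],[0,-0.002,0],[0,0,0]],"spin":[0,0,0],"jaw":[-1,-1,-1]}'
python3 look.py w17.png | egrep -v "low|rails"
```

```text
time: 54.35
tcp_pos: [0.6071, 0.2956, 0.032]
tcp_rot: [0.708, 0.016, 0.706, -0.012]
ft_force: [0.7, 15.8, 8.5]
opening: -0.002
time: 54.65
tcp_pos: [0.6074, 0.2934, 0.0331]
tcp_rot: [0.709, 0.017, 0.705, -0.01]
ft_force: [0.5, 23.8, 11.4]
opening: 0.005
[0.60743895 0.29335816 0.03305988] 54.65
red [111. 290.] xy [0.6013 0.2466] r 0.0178 2684
red [ 15. 311.] xy [0.6023 0.2035] r 0.0173 2230
red [143. 339.] xy [0.6172 0.2529] r 0.0075 265
```

```bash
python3 -m pendant '{"translation":[[0,0.008,0],[0,0.015,0],[0,0.02,0],[-0.03,0,0],[-0.04,0,0],[-0.04,-0.02,-0.02],[-0.04,-0.03,-0.03],[-0.04,-0.04,-0.03],[-0.04,-0.03,-0.02],[-0.02,-0.02,0],[0,0,0],[0,0,0]],"spin":[0,0,0,0,0,0,0,0,0,0,0,0],"jaw":[-1,-1,-1,-1,-1,-1,-1,-1,-1,-1,-1,-1]}'
python3 look.py w18.png | egrep -v "low|rails"
python3 - <<'E'
import cv2
from h import *
im,_,_=snap('top','t3.png'); w=cv2.imread('pics/w18.png'); cv2.imwrite('pics/c3.png',np.hstack([cv2.resize(w,(480,360)),cv2.resize(im[100:220,200:310,::-1],(320,360))]))
E
```

```text
time: 55.9
tcp_pos: [0.5149, 0.2099, 0.2623]
tcp_rot: [0.707, 0.015, 0.707, -0.015]
ft_force: [-0.4, -0.6, -0.9]
opening: 0.001
[0.51486155 0.20990822 0.26226366] 55.9
red [153. 252.] xy [0.5962 0.0985] r 0.0169 572
red [197. 252.] xy [0.5992 0.1482] r 0.0166 559
red [284. 261.] xy [0.6118 0.2503] r 0.0106 92
teal [242.  36.] xy [0.3758 0.2119] r 0.025 2339
teal [506. 157.] xy [0.5039 0.49  ] r 0.0204 367
stop ((595.8292236328125, 64.78173828125), (17.10615348815918, 72.11775207519531), 86.3281021118164) 67
```

View pics/c3.png

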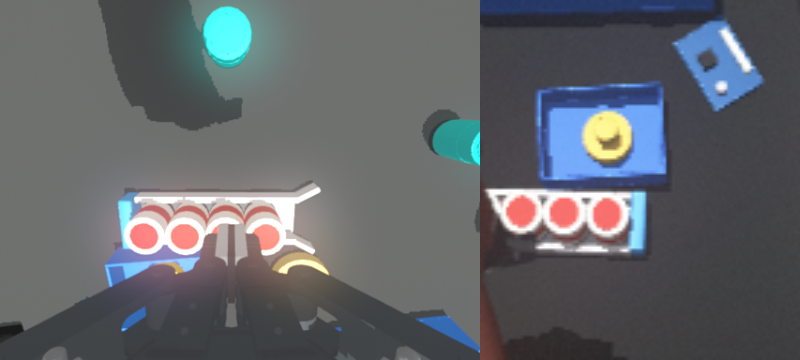

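The left crop shows all four cartridges in line in the lane, tops at about 50 mm spacing from the stop, and the right crop shows the plug lying in the bin. I move to the button and recheck the rotor on the way.

```bash
python3 -m pendant '{"translation":[[0,-0.03,0.004],[0,-0.04,0.005],[0,-0.04,0.005],[0,-0.04,0.005],[0,-0.04,0.005],[0,-0.04,0.005],[0,-0.04,0.005],[0,-0.04,0.005],[0,-0.04,0.004],[0,-0.04,0.003],[0,-0.0294,0],[0,0,0]],"spin":[0,0,0,0,0,0,0,0,0,0,0,0],"jaw":[-1,-1,-1,-1,-1,-1,-1,-1,-1,-1,-1,-1]}'
python3 - <<'E'
from h import *
print(robot.get_obs()['tcp_pos'])
im,d,C=snap('wrist','w19.png')
P,(u,v)=cloud(np.ones(d.shape,bool),d,C);h=cv2.cvtColor(im,cv2.COLOR_RGB2HSV)[v,u].astype(int)
o=(h[:,0]>5)&(h[:,0]<22)&(h[:,1]>170)&(np.hypot(P[:,0]-.644,P[:,1]+.291)<.085)
print('rim',np.percentile(P[o][:,2],[5,50,95]),cv2.minEnclosingCircle(P[o][:,:2].astype(np.float32)))
g=(h[:,0]>50)&(h[:,0]<75)&(h[:,1]>120)&(h[:,2]>60)&(P[:,2]>.074)
print('btn',g.sum(),cv2.minEnclosingCircle(P[g][:,:2].astype(np.float32)),np.median(P[g],0))
E
```

```text
time: 57.2
tcp_pos: [0.5422, -0.2138, 0.26]
tcp_rot: [0.706, 0.017, 0.708, -0.016]
ft_force: [-0.2, 0.8, -0.4]
opening: 0.001
[ 0.54219384 -0.21375328  0.25997347]
rim [0.08461624 0.08591267 0.08700508] ((0.6390933394432068, -0.29821130633354187), 0.06744720786809921)
btn 56 ((0.5421416163444519, -0.2112407237291336), 0.01286062691360712) [ 0.53912404 -0.21981783  0.08324327]
```

```bash
python3 -m pendant '{"translation":[[0.03,0.0025,0.0005],[0.04,0,0],[0.04,0,0],[0.03,0,0],[0.02,0,0],[0.01,0,0],[0.005,0,0],[0,0,0]],"spin":[0,0,0,0,0,0,0,0],"jaw":[-1,-1,-1,-1,-1,-1,-1,-1]}'
python3 -m pendant '{"translation":[[0.003,0,0],[0.003,0,0],[0.002,0,0],[0.002,0,0],[0,0,0]],"spin":[0,0,0,0,0],"jaw":[-1,-1,-1,-1,-1]}'
```

```text
time: 58.05
tcp_pos: [0.5434, -0.2082, 0.0876]
tcp_rot: [0.707, 0.015, 0.707, -0.015]
ft_force: [0.2, -1.2, 0.5]
opening: -0.002
time: 58.55
tcp_pos: [0.5437, -0.2091, 0.0781]
tcp_rot: [0.707, 0.015, 0.706, -0.015]
ft_force: [1.8, -0.6, 4.2]
opening: -0.003
```

```bash
python3 -m pendant '{"translation":[[0.002,0,0],[0.002,0,0],[0.002,0,0],[0.001,0,0],[0,0,0],[0,0,0]],"spin":[0,0,0,0,0,0],"jaw":[-1,-1,-1,-1,-1,-1]}'
python3 -m pendant '{"translation":[[0.0015,0,0],[0.0015,0,0],[0,0,0],[0,0,0]],"spin":[0,0,0,0],"jaw":[-1,-1,-1,-1]}'
```

```text
time: 59.15
tcp_pos: [0.5439, -0.2093, 0.0755]
tcp_rot: [0.708, 0.014, 0.706, -0.016]
ft_force: [-13.2, 7.6, 39.2]
opening: -0.001
time: 59.55
tcp_pos: [0.5441, -0.2094, 0.0751]
tcp_rot: [0.708, 0.014, 0.706, -0.016]
ft_force: [-21.6, 12.1, 59.7]
opening: 0.003
```

```bash
python3 -m pendant '{"translation":[[-0.01,0,0],[-0.03,0,0],[-0.04,0,0],[-0.04,0,-0.02],[-0.03,0,-0.03],[0,0,-0.03],[0,0,0],[0,0,0]],"spin":[0,0,0,0,0,0,0,0],"jaw":[1,1,1,1,1,1,1,1]}'
python3 - <<'E'
from h import *
print(robot.get_obs()['tcp_pos'],robot.get_obs()['ft_force'])
im,d,C=snap('wrist','w20.png')
P,(u,v)=cloud(np.ones(d.shape,bool),d,C);h=cv2.cvtColor(im,cv2.COLOR_RGB2HSV)[v,u].astype(int)
g=(h[:,0]>50)&(h[:,0]<75)&(h[:,1]>120)&(h[:,2]>60)&(P[:,2]>.072)
c,r=cv2.minEnclosingCircle(P[g][:,:2].astype(np.float32));print('btn',g.sum(),c,r)
N=np.hypot(P[:,0]-c[0],P[:,1]-c[1])
for a in range(0,40,3):
  k=(N>a/1000)&(N<=(a+3)/1000); print(a,k.sum(),np.percentile(P[k][:,2],[5,50,95]).round(4),np.median(h[k][:,2]))
for cc in [r['xy'] for r in robot.place_of('wrist','start_top')[:2]]: print(at_z(cc,.078,C))
x,y=proj([[c[0],c[1],.078]],C)[0].astype(int); cv2.imwrite('pics/w20c.png',cv2.resize(im[max(0,y-35):y+35,x-35:x+35,::-1],(560,560),interpolation=cv2.INTER_NEAREST))
E
```

```text
time: 60.35
tcp_pos: [0.4629, -0.2054, 0.2173]
tcp_rot: [0.707, 0.015, 0.707, -0.016]
ft_force: [0.2, -0.1, -0.2]
opening: 1.003
[ 0.46285272 -0.2053902   0.21731111] [ 0.23965667 -0.10590774 -0.24664039]
btn 194 (0.5425872802734375, -0.21087715029716492) 0.012885033152997494
0 28 [0.0827 0.0837 0.0846] 235.5
3 80 [0.0826 0.0837 0.0846] 234.0
6 121 [0.0827 0.0838 0.0847] 234.0
9 174 [0.0825 0.0836 0.0846] 233.5
12 272 [0.0731 0.0804 0.0838] 143.0
15 203 [0.0727 0.0738 0.0748] 121.0
18 303 [0.0726 0.0736 0.0745] 118.0
21 374 [0.062  0.065  0.0736] 132.0
24 305 [0.0615 0.0627 0.0638] 221.0
27 432 [0.0613 0.0626 0.0638] 219.0
30 499 [0.0605 0.0625 0.0637] 218.0
33 763 [0.0093 0.0618 0.0636] 212.0
36 868 [0.0019 0.0614 0.0635] 209.0
39 782 [0.0016 0.062  0.0635] 210.0
[[ 0.54575214 -0.21130125  0.078     ]]
```

View pics/w20c.png

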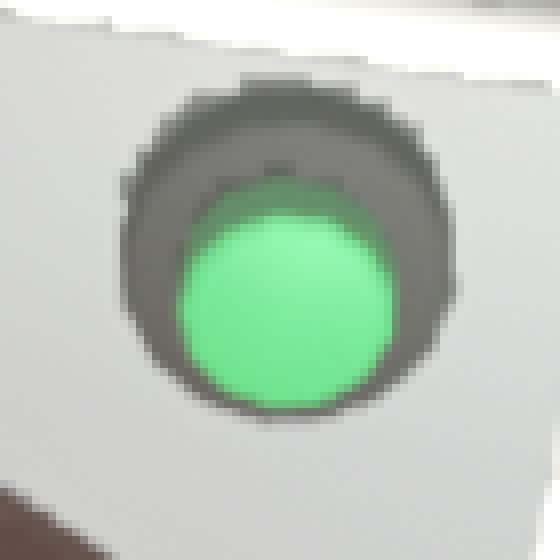

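The button is up again at about (.5426,-.2109). Its top measures about .081 once the depth bias is removed, and the press ran to a hard stop at .075 with over 39 N against a 5 N spring, so it went fully down. One last check of everything before I hand in.

Run:
```python
from h import *
im,d,C=snap('top','t4.png')
P,(u,v)=cloud(np.ones(d.shape,bool),d,C);h=cv2.cvtColor(im,cv2.COLOR_RGB2HSV)[v,u].astype(int)
def comp(m,nm):
  M=np.zeros(d.shape,np.uint8);M[v[m],u[m]]=1
  n,l,S,ct=cv2.connectedComponentsWithStats(M)
  for i in range(1,n):
    if S[i,4]>15: print(nm,ct[i].round(1),P[(l[v,u]==i)&m].mean(0).round(4),S[i,4])
a=(P[:,0]<.78)&(P[:,0]>.2)&(abs(P[:,1])<.6)
comp(a&((h[:,0]<8)|(h[:,0]>172))&(h[:,1]>90)&(P[:,2]>.065)&(P[:,2]<.09),'red')
comp(a&(h[:,0]>80)&(h[:,0]<98)&(h[:,1]>120)&(P[:,2]>.06)&(P[:,2]<.09),'teal')
comp(a&(h[:,0]>22)&(h[:,0]<34)&(h[:,1]>150),'yellow')
comp(a&(h[:,0]>5)&(h[:,0]<20)&(h[:,1]>170)&(P[:,2]>.06)&(P[:,2]<.1),'rim')
for n,z in(('tape',0.012),('motor',0),('carton',0),('driver',0),('spanner',0),('board',0)):
  for r in robot.place_of('top',n)[:1]: print(n,at_z(r['xy'],z,C)[0,:2].round(3),r['confidence'])
a0=cv2.imread('pics/top0.png').astype(int);df=np.abs(a0-im[:,:,::-1]).max(2)>60
M=cv2.morphologyEx(df.astype(np.uint8),cv2.MORPH_OPEN,np.ones((3,3)));n,l,S,ct=cv2.connectedComponentsWithStats(M)
print([(ct[i].round().tolist(),int(S[i,4])) for i in range(1,n) if S[i,4]>15])
```

```text
red [199.  169.4] [0.6074 0.2513 0.0755] 76
red [213.6 170.1] [0.6041 0.2014 0.0757] 75
red [228.4 170.4] [0.6026 0.1512 0.0759] 77
red [243.1 170.9] [0.6004 0.1013 0.075 ] 76
teal [124.8 200.2] [0.5047 0.5042 0.0744] 183
teal [210.1 238.6] [0.373  0.2114 0.0742] 107
tape [0.717 0.302] 0.79
motor [ 0.467 -0.476] 0.5
carton [0.29  0.328] 0.75
spanner [ 0.63  -0.487] 0.84
board [ 0.798 -0.039] 0.87
[([355.0, 149.0], 693), ([244.0, 146.0], 266), ([337.0, 224.0], 5949), ([199.0, 169.0], 88), ([214.0, 169.0], 98), ([228.0, 170.0], 83), ([243.0, 170.0], 95), ([225.0, 179.0], 285), ([257.0, 219.0], 1180), ([193.0, 208.0], 176), ([219.0, 209.0], 189), ([147.0, 219.0], 194), ([172.0, 219.0], 182), ([350.0, 239.0], 128), ([255.0, 258.0], 598), ([381.0, 319.0], 9431), ([484.0, 310.0], 1820), ([252.0, 304.0], 59), ([214.0, 356.0], 3509), ([150.0, 348.0], 2417), ([280.0, 367.0], 868), ([244.0, 353.0], 38)]
```

```bash
python3 -c "
from workcell import robot
print(robot.get_obs()['time']); print(robot.close_job())"
```

```text
60.8
the job is handed in; nothing more can be done
None
```

I did every step in the order asked and handed the job in at 60.8 s, but one hard contact along the way might count against the 40 N limit.

**Last checks**
- **Plug:** it is lying in the blue bin.
- **Rotor:** it is seated on all three studs, flat, with its rim at the right height. The top camera could not see the rotor at the end, so this rests on the wrist view taken just before the press.
- **Cartridges:** all four are upright in single file. Their spacing is 49.9, 50.2 and 49.9 mm, and the push against the stop read about 24 N.
- **Start button:** I pressed it down about 6 mm to a hard stop, and it was up again afterwards. The switch travel cannot be read directly. The button's resting top measured about 81 mm instead of the stated 78 mm, even after allowing for camera error.
- **Other things on the bench:** the before-and-after top pictures show no change at either turquoise look-alike, nor at the tape, board or spanner. The motor, carton and screwdriver were only partly checked: the first two were found near their starting places within detection error, and the screwdriver was not detected.

**What went wrong:** when I lowered the gripper onto the first cartridge, it touched something and the wrist read 42 to 62 N for about half a second. If that was the gripper's body and not its fingers, it could have passed the 40 N limit. I could not tell which part touched. I eased off, gripped the other cartridges higher up, and nothing had shifted by more than a few millimetres.

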